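# Clear the air-float packing plate

## Task

Get the air-float plate ready for packing: first shut its air valve, next put every stock carton standing on the plate or in the waste tray into the cardboard stock bin, then with the scraper block (not with the fingers) wipe all the loose wood chips off the plate into the steel waste tray, which may stand on either side. Stand the scraper back upright on its mat, lengthwise, and last of all open the air valve to half (45 degrees). Keep the scraper off the plate while the air is on, and leave the other things on the bench where they are.

Things in the scene. Friction and masses are not known exactly. Their poses are not given: they have to be found in the camera images.
- plate_top (a point): centre of the top face of the air-float packing plate, a grey box with a perforated aluminium top 220 mm along its x by 260 mm along its y, top 70 mm above the bench. Along the x ends (towards and away from the robot) a steel rim 8 mm thick stands 10 mm above the top, just outside the 220 mm; the two y sides are open edges. The plate is fixed; its axes give its yaw
- waste_tray: open sheet-steel waste tray, 250 mm along x, 115 mm along y, walls 60 mm high and 3 mm thick, floor 3 mm, small grab bar on its near end; fixed right beside one open side of the plate (left or right, varies), same yaw as the plate, 3 mm gap. Origin at the centre of its underside, on the bench
- stock_bin: open cardboard stock bin, 290 mm along x, 115 mm along y, walls 55 mm high and 5 mm thick, floor 5 mm, room for three cartons side by side along x; end flaps folded out. Fixed beside the other open side of the plate, same yaw, 3 mm gap. Origin at the centre of its underside, on the bench
- valve_pivot (a point): point on the turning axis (vertical) of the ball valve's handle, at the handle's mid height, 107 mm above the bench; the valve stands on a foot, in a copper pipe along its x, to the left or right of the rest. Valve and foot are fixed; the point's yaw is that of the pipe. The brass body under the handle reaches 82 mm above the bench
- handle_grip (a point): grip point on the flat handle of the ball valve, 85 mm from the axis, at mid thickness; handle bar 20 mm wide, 10 mm thick, reaches from the axis to 110 mm. It can be pinched across its width from above
- valve_handle (a joint): angle of the valve's handle: 0 = shut (handle square across the pipe, pointing along the valve's +y, against its stop), 1.571 = fully open (handle along the pipe, pointing along the valve's -x, towards the robot), growing anticlockwise seen from above; 0.785 = half open. Stays where it is left (friction 0.12 N m, about 1.4 N at the grip point)
- scraper_mat: black rubber mat on the bench, 240 mm along x, 110 mm along y, 4 mm thick, fixed; the scraper's place. Origin at the centre of its underside
- scraper: scraper block, about 250 g: wooden bar with a black plastic sole, 190 mm along x, 40 mm along y, 30 mm high (sole 34 mm wide), and an upright handle 70 mm along x, 26 mm along y, from 30 to 102 mm above the sole, in the middle. Origin at the centre of its underside; starts upright, lengthwise on the mat. Fits between the plate's rims, 15 mm to spare at each end
- chip_1: loose chip of broken pallet wood, 60 mm along x, 22 mm along y, 12 mm thick, 20 g, lying flat on the plate at the start; 3 to 6 chips are there, the others absent. Origin at the centre of its underside
- chip_2: loose chip of broken pallet wood, 60 mm along x, 22 mm along y, 12 mm thick, 20 g, lying flat on the plate at the start; 3 to 6 chips are there, the others absent. Origin at the centre of its underside
- chip_3: loose chip of broken pallet wood, 60 mm along x, 22 mm along y, 12 mm thick, 20 g, lying flat on the plate at the start; 3 to 6 chips are there, the others absent. Origin at the centre of its underside
- chip_4: loose chip of broken pallet wood, 60 mm along x, 22 mm along y, 12 mm thick, 20 g, lying flat on the plate at the start; 3 to 6 chips are there, the others absent. Origin at the centre of its underside
- chip_5: loose chip of broken pallet wood, 60 mm along x, 22 mm along y, 12 mm thick, 20 g, lying flat on the plate at the start; 3 to 6 chips are there, the others absent. Origin at the centre of its underside
- chip_6: loose chip of broken pallet wood, 60 mm along x, 22 mm along y, 12 mm thick, 20 g, lying flat on the plate at the start; 3 to 6 chips are there, the others absent. Origin at the centre of its underside
- carton_1: small white stock carton, closed, 80 mm along x, 40 mm along y, 50 mm tall, about 120 g, standing on the plate at the start; two or three of the three are there. Origin at the centre of its underside
- carton_2: small white stock carton, closed, 80 mm along x, 40 mm along y, 50 mm tall, about 120 g, standing on the plate at the start; two or three of the three are there. Origin at the centre of its underside
- carton_3: small white stock carton, closed, 80 mm along x, 40 mm along y, 50 mm tall, about 120 g, standing in the waste tray at the start; two or three of the three are there. Origin at the centre of its underside
- spare_carton: spare stock carton, same as carton_1, standing on the bench behind the plate, not on the plate: leave alone (bystander)
- tape_roll: roll of clear tape lying flat, diameter 90 mm, 45 mm high, origin at the centre of its underside (bystander)
- spray_bottle: white bottle, diameter 60 mm, 170 mm tall, origin at the centre of its underside (bystander)
- jar: jar, diameter 70 mm, 90 mm tall, origin at the centre of its underside (bystander)
- screwdriver: screwdriver lying on the bench (bystander)
Mind the look-alikes: they are no part of the job. What is shaped like the carton_1 but black or green is not meant.

How it is judged:
By the outcome, as a careful person would: the job done as asked, in the order asked, and still so for the second after the job is handed in, with the robot touching nothing.
Of chip_1, chip_2, chip_3, chip_4, chip_5, chip_6 only 3 to 6 are there at a start; the rules pass over those that are not, and their reading is None.
Of carton_1, carton_2, carton_3 only 2 to 3 are there at a start; the rules pass over those that are not, and their reading is None.
At some moment in a run one of carton_1, carton_2, carton_3 may be knocked a few centimetres aside while the robot is not near it.
Once in a run the grip may slacken for a moment while it holds something.
It also fails if it takes over 184 s, if anything falls off the work surface, if the arm or the gripper's body presses on something with over 40 N, if the wrist force passes 120 N, or if a joint passes its speed limit or range.

## Robot

A 6-joint arm with a two-finger parallel gripper is mounted at the origin on the work surface. World frame = base frame: x ahead of the robot, y to its left, z up, the work surface at z = 0. Lengths are in m, angles in rad, forces in N, time in s.
With the tool pointing down it reaches from about 0.3 to 0.875 m from the base axis. Payload 6.4 kg.
Tool frame: the origin (TCP) lies midway between the tips of the shut fingers; the grasp point (between the pads) lies 19 mm behind it; z points along the fingers, y is the line along which they close (so a half turn about z gives the same grasp; the last joint's range is limited). The gripper opens to 85 mm and grips with 20 to 120 N. Pads are 22 mm wide; open, the fingers measure 114 mm over their backs; the gripper's body (76 mm by 85 mm) begins 54 mm behind the grasp point. The pads swing forward as they close: fully open they stand 13 mm farther back than shut.
Start: joints at [-1.496, 0.181, 1.607, -0, 1.354, -0.206], TCP at [0.159, -0.552, 0.231] pointing down, gripper open.
Joint ranges: [-2.99, 2.99], [-0.89, 2.07], [0.3, 2.58], [-1.14, 4.28], [0, 2.63], [-3.12, 3.12]. Speed limits (rad/s): [2.57, 2.57, 3.01, 3.14, 3.14, 3.14].

## Interface

Orientations are given as a unit quaternion [w, x, y, z].
In Python, from bench import * gives the robot as it stands.
- The arm moves only by the tool play_rows, never from a script. Its argument "plan" is a list of rows, each a list of 3 entries, a list of its own where there are three numbers: the finger opening in mm, from 0 to 85.4, then the shift along the tool's x, y, z normalised to -1 to 1, where 1 is 40 cm, then the turn about the tool's z normalised to -1 to 1, where 1 is pi rad. A call has 1 to 10 rows; each row is the pose to reach, as a shift and turn from the pose commanded when the call began, along the tool's axes at that moment, turning the shorter way round; what a row does not reach only later rows make up. A row lasts 1/10 s, in which the tool goes at most 50 mm and 8.59 degrees, less where a joint would pass 70% of its speed; a pose out of reach is approached as far as the arm can. A call with a number of a shift or a turn outside -1 to 1 is refused whole. A call with a gripper value outside its range is refused whole. The fingers move at their own pace and stop on an object; the grip force is fixed at half the most. Time passes only in rows, so rows that repeat a pose let the fingers close. It gives the time, the measured TCP pose, the force, the opening and the grip force at its end, in the units of the state.
- get_obs(): the state, without advancing time (a new reading comes with each control period).
- camera(name): name is "scene" or "top" or "wrist"; returns a dict with "image" (384x512x3 uint8, red, green, blue), "range_z" (384x512 float32, m along the optical axis (not along the pixel's ray), 0 where there is no reading), "intrinsics" (3x3 intrinsics, pixels), "rvec" (rotation vector, rad) and "tvec" (3), from world to camera coordinates, as OpenCV has them; the wrist camera has in their place "T_tool_cam" (4x4, takes a point from camera to tool coordinates, whose origin is the TCP and whose axes are the flange's). Camera axes: x right, y down, z forward; pixel columns grow to the right and rows downward; lengths in m; the calibration is good to about 2 mm. A picture is of the moment at which its call begins: read the wrist's pose just before it.
- hand_in(): hands the job in; it is judged then, once.
Trained networks look in a picture, given as the dict that the camera call returned (one of the last four; its "shot" number tells which), for a name from the list of things; names that differ only in an ending like _2 or _b are one class to them, and where a whole thing is asked for, a point or a joint stands for the part that bears it (a point fixed in the world has none). Each returns a list of dicts, best first, with "conf" (0 to 1); they miss things now and then, are a little off and sometimes report something else, mostly with a low value. They report only what shows in the picture. A call takes as long as a camera call. They do not tell look-alikes from the thing itself.
- search_frame(picture, label): "rect" ([centre column, centre row, width, height] in pixels, round what is visible of it).
- masks_of(picture, label): "mask" (384x512 bool, what is visible of it) and "rect" ([centre column, centre row, width, height] in pixels, round what is visible of it).
The state is a dict: "time_s": time; "q": joint angles; "dq": joint speeds; "joint_efforts": joint torques, N m; "eef_pos": TCP position; "eef_rot": TCP orientation; "wrist_force": force on the tool from outside, world axes, zero at the start; "torque": the same for the moment, N m; "opening": opening from 0.0 (shut) to 1.0 (fully open); "grasp_force": force on a finger pad.
Only numpy, scipy, OpenCV 4.12 (cv2) and the standard library are available. Lean on these libraries where they do the work, as an engineer would, in place of code of your own. Each camera call takes 0.05 s, during which the arm holds its last target. There are 200 camera calls.

## Working session

There is one attempt and no reset: what is moved stays moved. The work goes in short steps, Python scripts to look and compute and a tool call to move; the robot and the scene stay as the last step left them, time stands still between calls to the robot, and variables do not carry over. Pictures are saved under pics/ and viewed, at most 14 in all, crops included, and the job is handed in when it is done.

Besides the shell and the picture viewer there is one more tool, called in YAML: its name, and indented under it one key for each argument. play_rows: Moves the arm, as the interface text tells. Its arguments: {"type":"object","properties":{"plan":{"type":"array","items":{"type":"array"}}},"required":["plan"]}

```bash
mkdir -p pics; ls
cat > h.py <<'E'
from bench import *
import numpy as np, cv2
from scipy.spatial.transform import Rotation as R
def cloud(p):
    K=p["intrinsics"]; z=p["range_z"]; v,u=np.mgrid[0:z.shape[0],0:z.shape[1]]
    c=np.stack([(u-K[0,2])/K[0,0]*z,(v-K[1,2])/K[1,1]*z,z],-1)
    if "rvec" in p:
        M=cv2.Rodrigues(np.array(p["rvec"],float))[0]; w=(c-np.array(p["tvec"]).reshape(3))@M
    else:
        o=p["obs"]; T=np.array(p["T_tool_cam"]); q=o["eef_rot"]
        t=c@T[:3,:3].T+T[:3,3]; w=t@R.from_quat([q[1],q[2],q[3],q[0]]).as_matrix().T+np.array(o["eef_pos"])
    w[z<=0]=np.nan
    return w
def shot(name):
    o=get_obs(); p=camera(name); p["obs"]=o; return p
def save(p,f,s=1.5):
    cv2.imwrite("pics/"+f,cv2.resize(p["image"][...,::-1],None,fx=s,fy=s))
E
python3 - <<'E'
from h import *
for n in ("top","scene"):
    p=shot(n); save(p,n+"0.png"); np.savez(n+"0.npz",w=cloud(p),im=p["image"],K=p["intrinsics"],rv=p["rvec"],tv=p["tvec"])
    w=cloud(p)
    for l in ("carton_1","chip_1","scraper","scraper_mat","waste_tray","stock_bin","valve_handle","tape_roll","spray_bottle","jar","screwdriver"):
        for d in masks_of(p,l):
            if d["conf"]<0.3: continue
            m=d["mask"]; q=w[m]; q=q[~np.isnan(q[:,0])]
            if len(q)<5: continue
            zt=np.percentile(q[:,2],95); t=q[q[:,2]>zt-0.012]
            r=cv2.minAreaRect((t[:,:2]*1000).astype(np.float32))
            print(n,l,round(d["conf"],2),[int(x) for x in d["rect"]],"z%.3f"%zt,"c",np.round(r[0]),np.round(r[1]),round(r[2],1),p["image"][m].mean(0).astype(int))
o=get_obs();print(o)
E
```

```text
pics
top carton_1 0.78 [312, 181, 25, 16] z0.058 c [ 565. -161.] [79. 41.] 89.4 [160 149 140]
top carton_1 0.67 [240, 165, 16, 30] z0.124 c [598.  97.] [82. 39.] 8.9 [174 163 152]
top carton_1 0.62 [285, 194, 18, 25] z0.124 c [506. -56.] [79. 40.] 18.6 [172 162 151]
top carton_1 0.5 [286, 237, 18, 16] z0.361 c [291.  -9.] [ 2. 18.] 24.1 [ 60 129  68]
top carton_1 0.5 [364, 279, 11, 10] z0.055 c [ 224. -317.] [39. 39.] 86.7 [33 91 42]
top carton_1 0.48 [338, 233, 9, 8] z0.053 c [ 379. -240.] [31. 17.] 90.0 [46 44 42]
top chip_1 0.43 [288, 158, 11, 16] z0.086 c [628. -74.] [52. 17.] 13.6 [178 132  80]
top scraper 0.83 [383, 198, 30, 55] z0.107 c [ 500. -413.] [68. 26.] 10.8 [99 64 35]
top waste_tray 0.96 [313, 180, 45, 72] z0.061 c [ 559. -163.] [263. 121.] 4.8 [115 110 111]
top stock_bin 0.93 [205, 191, 39, 100] z0.056 c [538. 215.] [336. 120.] 5.4 [134  95  54]
top valve_handle 0.7 [143, 204, 11, 35] z0.116 c [470. 413.] [ 27. 120.] 87.2 [167 140  48]
top tape_roll 0.83 [168, 251, 26, 26] z0.049 c [325. 335.] [87. 83.] 72.0 [141 141 139]
top tape_roll 0.54 [314, 181, 43, 74] z0.060 c
[... 2213 characters left out ...]
'q': array([-1.49627807e+00,  1.80806622e-01,  1.60701525e+00, -1.86947443e-05,
        1.35378847e+00, -2.06301974e-01]), 'dq': array([-2.24376732e-04, -6.24936717e-05,  5.13918412e-04,  1.11017062e-03,
       -1.46059890e-03,  5.53542391e-04]), 'joint_efforts': array([ 1.92907428e-03, -4.44839180e+01, -3.51679337e+01, -2.03922823e-04,
        3.90627274e-04, -3.72792988e-05]), 'eef_pos': array([ 0.15936835, -0.55248185,  0.23127735]), 'eef_rot': array([-9.42741814e-06,  9.90158402e-01,  1.39951198e-01, -8.52588277e-06]), 'wrist_force': array([-0.38708606,  0.89509155,  0.37104724]), 'torque': array([ 0.00094834,  0.0006282 , -0.02953389]), 'grasp_force': 0.0, 'opening': 1.0000723575950694}
```

View pics/top0.png

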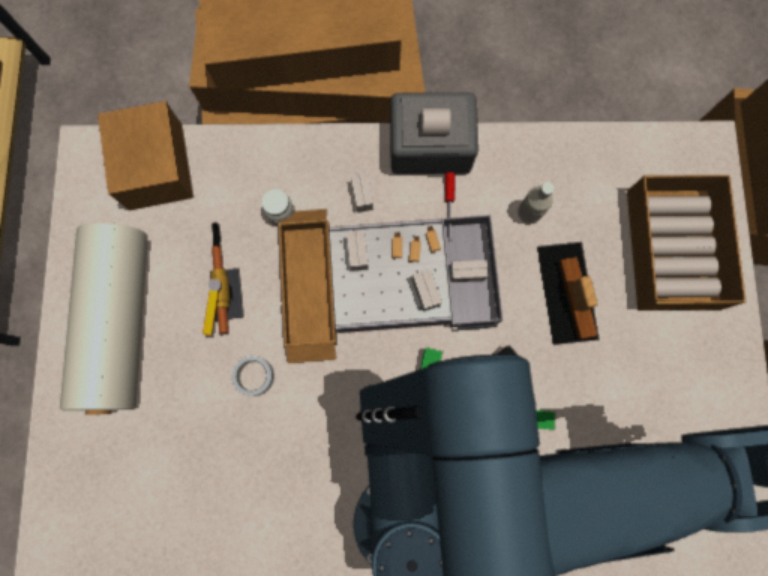

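View pics/scene0.png

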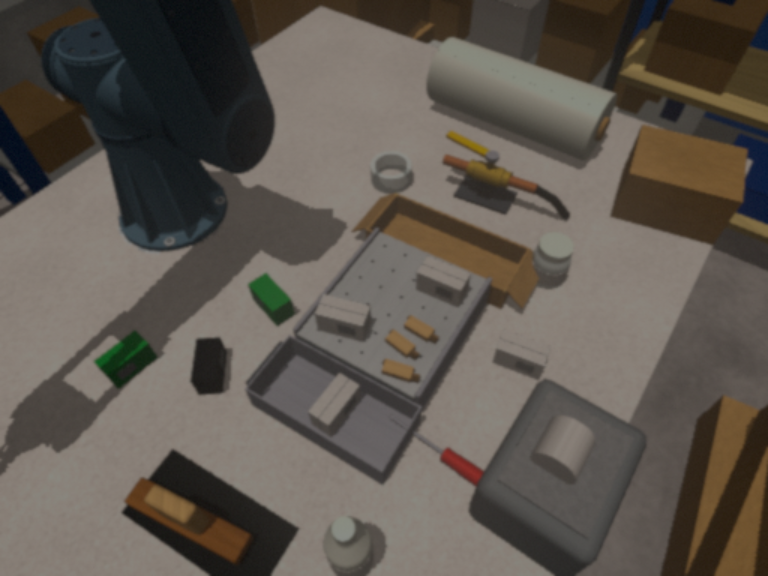

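Run:
```python
import numpy as np,cv2
for n in("top","scene"):
    d=np.load(n+"0.npz");w=d["w"].reshape(-1,3);im=d["im"].reshape(-1,3)
    # plate region
    m=(abs(w[:,0]-.56)<.2)&(abs(w[:,1]-.03)<.19)&(w[:,2]>.064)&(w[:,2]<.076)
    r=cv2.minAreaRect((w[m,:2]*1000).astype(np.float32));print(n,"plate",r,np.median(w[m,2]))
    # handle
    m=(abs(w[:,0]-.47)<.15)&(abs(w[:,1]-.42)<.15)&(w[:,2]>.07)
    q=w[m];print(len(q));
    for z0,z1 in((.07,.095),(.1,.13)):
        t=q[(q[:,2]>z0)&(q[:,2]<z1)]
        if len(t)>4:print(z0,cv2.minAreaRect((t[:,:2]*1000).astype(np.float32)),t.min(0),t.max(0),np.median(t[:,2]))
    # pipe
    m=(abs(w[:,0]-.47)<.3)&(abs(w[:,1]-.45)<.12)&(w[:,2]>.03)&(w[:,2]<.095)
    if m.sum(): print("pipe",cv2.minAreaRect((w[m,:2]*1000).astype(np.float32)))
    # scraper bar
    m=(abs(w[:,0]-.5)<.15)&(abs(w[:,1]+.41)<.09)&(w[:,2]>.025)&(w[:,2]<.045)
    print("bar",cv2.minAreaRect((w[m,:2]*1000).astype(np.float32)),np.median(w[m,2]))
```

```text
top plate ((555.2071533203125, 2.8932037353515625), (241.31539916992188, 315.051513671875), 4.14520788192749) 0.0704062980804304
524
0.07 ((518.5743408203125, 407.8115539550781), (196.5226593017578, 36.37309265136719), 12.399043083190918) [0.41914686 0.38832049 0.0700311 ] [0.61558419 0.43149029 0.08797312] 0.07512877553422836
0.1 ((470.21417236328125, 413.3964538574219), (27.531227111816406, 120.60179901123047), 86.47557830810547) [0.410417   0.39673816 0.10003865] [0.53024512 0.43046044 0.11847322] 0.1116402859150063
pipe ((528.5046997070312, 418.29388427734375), (524.1971435546875, 102.36593627929688), 23.70943260192871)
bar ((501.34918212890625, -413.4716491699219), (190.32888793945312, 42.06650161743164), 11.187521934509277) 0.03411841680607904
scene plate ((548.702880859375, 27.38482666015625), (234.5204620361328, 262.55987548828125), 3.8434202671051025) 0.07026464670199883
638
0.07 ((517.8190307617188, 408.0326232910156), (203.084716796875, 34.5264892578125), 10.843416213989258) [0.41723034 0.38686204 0.07010792] [0.6186179  0.43124184 0.09437941] 0.07516356127214088
0.1 ((469.34100341796875, 419.0340270996094), (31.868408203125, 123.63179016113281), 81.56755065917969) [0.40644248 0.39553454 0.10260037] [0.52950528 0.43059441 0.11588931] 0.11203620480317117
pipe ((524.6083984375, 417.7252197265625), (520.5081787109375, 102.04656982421875), 23.272050857543945)
bar ((496.8238220214844, -412.8431396484375), (190.45391845703125, 40.00384521484375), 10.536158561706543) 0.03355530817435239
```

The top picture shows the plate in the middle. The tray with one carton is to its right (px 470,270), and the bin is to its left (305,285). There are two cartons on the plate (357,248 and 427,288) and three chips (397–433,245). The scraper is on its mat (578,298), and the yellow handle points at the robot (212,310). The scene picture agrees. I'll go over to the valve and look closer.

```bash
cat >> h.py <<'E'
def psi_of(o):
    q=o["eef_rot"]; M=R.from_quat([q[1],q[2],q[3],q[0]]).as_matrix(); return np.arctan2(M[1,0],M[0,0])
def plan(legs,slow={}):
    """legs: (x,y,z,psi_deg,open,extra rows); prints rows [open,[sx,sy,sz],turn] xN, one call per leg (<=10 rows each)"""
    o=get_obs(); P=np.array(o["eef_pos"]); a=psi_of(o)
    print("at",P.round(4),"psi %.1f"%np.degrees(a),"t %.1f"%o["time_s"],"open %.3f"%o["opening"])
    for x,y,z,ps,op,ex in legs:
        d=np.array([x,y,z])-P; da=(np.radians(ps)-a+np.pi)%(2*np.pi)-np.pi
        s=np.array([d[0]*np.cos(a)+d[1]*np.sin(a),d[0]*np.sin(a)-d[1]*np.cos(a),-d[2]])/.4
        n=int(max(np.ceil(np.linalg.norm(d)/.05),np.ceil(abs(np.degrees(da))/8.59)))+ex
        print([op,[round(float(v),3) for v in s],round(float(-da/np.pi),3)],"x%d"%n)
        s=s.round(3)*.4; P=P+np.array([s[0]*np.cos(a)+s[1]*np.sin(a),s[0]*np.sin(a)-s[1]*np.cos(a),-s[2]]); a=a-(-da/np.pi).round(3)*np.pi
E
python3 - <<'E'
from h import *
plan([(.45,-.1,.30,90,85,1),(.40,.42,.30,176,85,1)])
print(camera("wrist")["T_tool_cam"])
E
```

```text
at [ 0.1594 -0.5525  0.2313] psi 16.1 t 1.2 open 1.000
[85, [1.012, -0.886, -0.172], -0.411] x12
[85, [1.3, -0.124, 0.0], -0.477] x12
[[ 7.31280445e-04 -9.46408403e-01 -3.22971515e-01  8.38327627e-02]
 [ 9.99999222e-01  3.65813847e-04  1.19227412e-03 -4.45985845e-04]
 [-1.01023079e-03 -3.22972135e-01  9.46407935e-01 -1.43260642e-01]
 [ 0.00000000e+00  0.00000000e+00  0.00000000e+00  1.00000000e+00]]
```

Run:
```python
s=open('h.py').read()
s=s.replace('''    for x,y,z,ps,op,ex in legs:
''','''    L=[];p0,a0=P,a
    for x,y,z,ps,op,ex in legs:
        p1=np.array([x,y,z]); da=(np.radians(ps)-a0+np.pi)%(2*np.pi)-np.pi
        n=int(max(np.ceil(np.linalg.norm(p1-p0)/.05),np.ceil(abs(np.degrees(da))/8.59)))+ex; k=int(np.ceil(n/10))
        for i in range(1,k+1): L.append((*(p0+(p1-p0)*i/k),np.degrees(a0+da*i/k),op,ex if i==k else 0))
        p0,a0=p1,a0+da
    for x,y,z,ps,op,ex in L:
''')
open('h.py','w').write(s)
from h import *
plan([(.45,-.1,.30,90,85,0),(.40,.42,.30,176,85,2)])
```

```text
at [ 0.1594 -0.5525  0.2313] psi 16.1 t 1.2 open 1.001
[85, [0.506, -0.443, -0.086], -0.205] x6
[85, [0.67, -0.05, -0.086], -0.206] x6
[85, [0.65, -0.062, 0.0], -0.239] x6
[85, [0.518, 0.399, 0.0], -0.238] x8
```

play_rows:
  plan:
    - [85,[0.506,-0.443,-0.086],-0.205]
    - [85,[0.506,-0.443,-0.086],-0.205]
    - [85,[0.506,-0.443,-0.086],-0.205]
    - [85,[0.506,-0.443,-0.086],-0.205]
    - [85,[0.506,-0.443,-0.086],-0.205]
    - [85,[0.506,-0.443,-0.086],-0.205]

```text
time_s: 1.85
eef_pos: [0.3064, -0.3231, 0.2665]
eef_rot: [0.0, 0.894, 0.448, 0.001]
wrist_force: [0.1, -0.7, -0.4]
opening: 0.998
grasp_force: 0.0
```

play_rows:
  plan:
    - [85,[0.67,-0.05,-0.086],-0.206]
    - [85,[0.67,-0.05,-0.086],-0.206]
    - [85,[0.67,-0.05,-0.086],-0.206]
    - [85,[0.67,-0.05,-0.086],-0.206]
    - [85,[0.67,-0.05,-0.086],-0.206]
    - [85,[0.67,-0.05,-0.086],-0.206]

```text
time_s: 2.45
eef_pos: [0.4517, -0.0968, 0.3011]
eef_rot: [0.001, 0.705, 0.709, 0.001]
wrist_force: [-0.1, -0.5, -0.1]
opening: 0.993
grasp_force: 0.0
```

play_rows:
  plan:
    - [85,[0.65,-0.062,0],-0.239]
    - [85,[0.65,-0.062,0],-0.239]
    - [85,[0.65,-0.062,0],-0.239]
    - [85,[0.65,-0.062,0],-0.239]
    - [85,[0.65,-0.062,0],-0.239]
    - [85,[0.65,-0.062,0],-0.239]

```text
time_s: 3.05
eef_pos: [0.4238, 0.164, 0.3004]
eef_rot: [-0.0, 0.394, 0.919, 0.001]
wrist_force: [0.0, -0.4, 0.7]
opening: 0.994
grasp_force: 0.0
```

play_rows:
  plan:
    - [85,[0.518,0.399,0],-0.238]
    - [85,[0.518,0.399,0],-0.238]
    - [85,[0.518,0.399,0],-0.238]
    - [85,[0.518,0.399,0],-0.238]
    - [85,[0.518,0.399,0],-0.238]
    - [85,[0.518,0.399,0],-0.238]
    - [85,[0.518,0.399,0],-0.238]
    - [85,[0.518,0.399,0],-0.238]

```text
time_s: 3.85
eef_pos: [0.4004, 0.419, 0.2998]
eef_rot: [-0.0, 0.037, 0.999, -0.001]
wrist_force: [0.2, 0.9, 0.2]
opening: 0.994
grasp_force: 0.0
```

Run:
```python
from h import *
p=shot("wrist"); save(p,"w1.png"); w=cloud(p); im=p["image"].astype(int)
np.savez("w1.npz",w=w,im=im)
W=w.reshape(-1,3); I=im.reshape(-1,3)
def fit(m,n):
    q=W[m]; q=q[~np.isnan(q[:,0])]
    if len(q)<20: print(n,len(q));return
    c=q.mean(0); _,_,v=np.linalg.svd((q-c)[:,:2],full_matrices=False)
    a=np.degrees(np.arctan2(v[0,1],v[0,0]))%180
    t=(q-c)[:,:2]@v[0]; s=(q-c)[:,:2]@v[1]
    print(n,len(q),"c",c.round(4),"ang %.1f"%a,"t",np.percentile(t,[1,99]).round(4),"s",np.percentile(s,[1,99]).round(4),"z",np.percentile(q[:,2],[5,50,95]).round(4))
near=(abs(W[:,0]-.5)<.2)&(abs(W[:,1]-.41)<.12)
yel=(I[:,0]>1.2*I[:,2])&(I[:,1]>.7*I[:,0])&(I[:,0]>100)&near
fit(near&(W[:,2]>.106)&(W[:,2]<.116),"handle z")
fit(yel&(W[:,2]>.106)&(W[:,2]<.116),"handle yel")
fit(near&(W[:,2]>.119),"above")
pipe=near&(W[:,2]>.03)&(W[:,2]<.08)&(I[:,0]>1.4*I[:,2])
fit(pipe,"pipe")
for h in range(45,80,5): fit(near&(W[:,2]>h/1000)&(W[:,2]<h/1000+.005)&(I[:,0]>1.4*I[:,2]),h)
for d in masks_of(p,"valve_handle")[:2]: print(d["conf"],d["rect"]); fit(d["mask"].ravel()&(W[:,2]>.1),"mask")
```

```text
handle z 1278 c [0.4672 0.4167 0.1126] ang 173.7 t [-0.0588  0.0613] s [-0.0117  0.0113] z [0.1106 0.1127 0.1139]
handle yel 817 c [0.463  0.4173 0.1126] ang 173.9 t [-0.0398  0.0427] s [-0.0097  0.0097] z [0.1112 0.1127 0.1139]
above 33675 c [0.3913 0.4202 0.3729] ang 85.9 t [-0.0709  0.0709] s [-0.0193  0.0101] z [0.3339 0.377  0.3925]
pipe 1223 c [0.5107 0.4109 0.0726] ang 9.0 t [-0.0932  0.1086] s [-0.0186  0.0182] z [0.0655 0.073  0.0786]
45 1
50 3
55 13
60 37 c [0.4872 0.4152 0.0632] ang 11.7 t [-0.0713  0.1267] s [-0.011   0.0215] z [0.0605 0.0637 0.0649]
65 153 c [0.5097 0.4146 0.0682] ang 10.9 t [-0.0929  0.1067] s [-0.0154  0.0214] z [0.0658 0.0685 0.0699]
70 753 c [0.5096 0.4104 0.0727] ang 8.1 t [-0.0918  0.107 ] s [-0.0178  0.0179] z [0.0703 0.0729 0.0746]
75 259 c [0.5178 0.4098 0.0775] ang 15.5 t [-0.0846  0.0587] s [-0.017  0.015] z [0.0752 0.0776 0.0796]
0.94 [259.0, 219.0, 20.8, 81.4]
mask 1264 c [0.4675 0.4167 0.1126] ang 173.7 t [-0.0591  0.0608] s [-0.0119  0.012 ] z [0.1107 0.1127 0.1139]
```

View pics/w1.png

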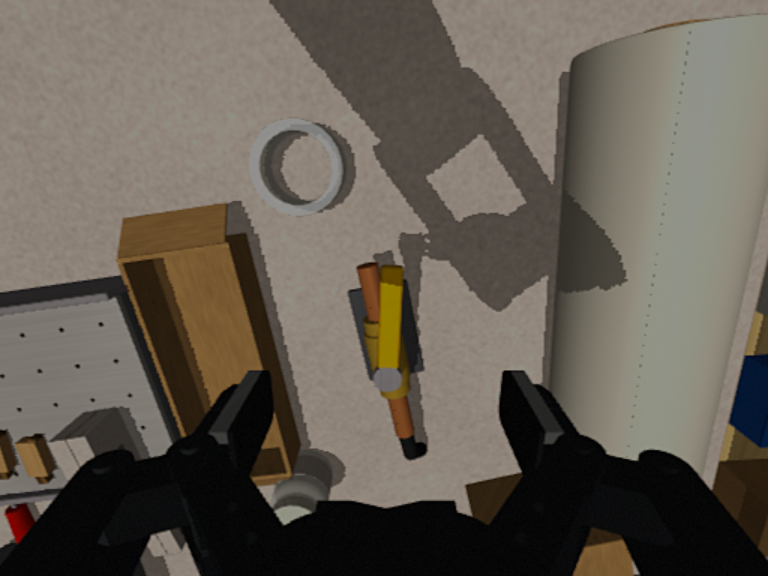

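The wrist view shows the yellow handle (px 390,270 down to the pivot at 387,380) over the copper pipe, about 16° short of the pipe line. The handle points at 173.7° and the pivot is near (0.517, 0.411). I'll grip it next.

```bash
cat >> h.py <<'E'
def arc(piv,r,angs,z,op,start=None):
    o=get_obs(); P=np.array(o["eef_pos"]) if start is None else np.array(start[:3]); a=psi_of(o) if start is None else np.radians(start[3])
    for t in np.radians(angs):
        d=np.array([piv[0]+r*np.cos(t),piv[1]+r*np.sin(t),z])-P; da=(t-a+np.pi)%(2*np.pi)-np.pi
        s=np.array([d[0]*np.cos(a)+d[1]*np.sin(a),d[0]*np.sin(a)-d[1]*np.cos(a),-d[2]])/.4
        print([op,[round(float(v),3) for v in s],round(float(-da/np.pi),3)],end=", ")
    print()
E
python3 - <<'E'
from h import *
d=np.load("w1.npz");W=d["w"].reshape(-1,3);I=d["im"].reshape(-1,3)
cop=(I[:,0]>1.4*I[:,2])&(abs(W[:,1]-.41)<.06)&(W[:,2]>.06)&(W[:,2]<.08)
A=np.median(W[cop&(W[:,0]<.45)&(W[:,0]>.40)],0);B=np.median(W[cop&(W[:,0]>.57)&(W[:,0]<.66)],0)
print(A,B,np.degrees(np.arctan2(B[1]-A[1],B[0]-A[0])))
plan([(.433,.4205,.16,173.7,85,2),(.433,.4205,.090,173.7,85,2)])
s=(.433,.4205,.09,173.7)
arc((.5173,.4111),.085,np.linspace(173.7,118,9)[1:],.09,10,s)
e=(.5173+.085*np.cos(np.radians(118)),.4111+.085*np.sin(np.radians(118)),.09,118)
arc((.5173,.4111),.085,np.linspace(118,98,6)[1:],.09,10,e)
E
```

```text
[0.43124975 0.40071345 0.07254956] [0.59337503 0.42259861 0.07249488] 7.687840494516011
at [0.4007 0.4186 0.3002] psi 175.8 t 4.0 open 0.995
[85, [-0.08, 0.011, 0.35], 0.011] x5
[85, [-0.0, -0.0, 0.175], 0.0] x4
[10, [-0.001, 0.026, -0.0], 0.039], [10, [-0.006, 0.051, -0.0], 0.077], [10, [-0.014, 0.076, -0.0], 0.116], [10, [-0.024, 0.099, -0.0], 0.155], [10, [-0.038, 0.121, -0.0], 0.193], [10, [-0.054, 0.141, -0.0], 0.232], [10, [-0.072, 0.16, -0.0], 0.271], [10, [-0.092, 0.175, -0.0], 0.309], 
[10, [-0.001, 0.015, -0.0], 0.022], [10, [-0.002, 0.03, -0.0], 0.044], [10, [-0.005, 0.044, -0.0], 0.067], [10, [-0.008, 0.059, -0.0], 0.089], [10, [-0.013, 0.073, -0.0], 0.111],
```

play_rows:
  plan:
    - [85,[-0.08,0.011,0.35],0.011]
    - [85,[-0.08,0.011,0.35],0.011]
    - [85,[-0.08,0.011,0.35],0.011]
    - [85,[-0.08,0.011,0.525],0.011]
    - [85,[-0.08,0.011,0.525],0.011]
    - [85,[-0.08,0.011,0.525],0.011]
    - [85,[-0.08,0.011,0.525],0.011]

```text
time_s: 4.65
eef_pos: [0.4333, 0.4216, 0.0911]
eef_rot: [0.0, 0.054, 0.999, 0.0]
wrist_force: [1.3, 0.3, 1.4]
opening: 0.997
grasp_force: 0.0
```

play_rows:
  plan:
    - [10,[0,0,0],0]
    - [10,[0,0,0],0]
    - [10,[0,0,0],0]
    - [10,[0,0,0],0]
    - [10,[0,0,0],0]
    - [10,[0,0,0],0]

```text
time_s: 5.25
eef_pos: [0.4324, 0.4223, 0.0909]
eef_rot: [0.0, 0.053, 0.999, -0.0]
wrist_force: [-1.7, -2.7, 5.6]
opening: 0.214
grasp_force: 58.4
```

Gripped (opening ≈18–20 mm). I'll turn it shut now.

play_rows:
  plan:
    - [10,[-0.001,0.026,0],0.039]
    - [10,[-0.006,0.051,0],0.077]
    - [10,[-0.014,0.076,0],0.116]
    - [10,[-0.024,0.099,0],0.155]
    - [10,[-0.038,0.121,0],0.193]
    - [10,[-0.054,0.141,0],0.232]
    - [10,[-0.072,0.16,0],0.271]
    - [10,[-0.092,0.175,0],0.309]

```text
time_s: 6.05
eef_pos: [0.4776, 0.4872, 0.0909]
eef_rot: [0.001, 0.515, 0.857, -0.0]
wrist_force: [1.8, -7.3, 5.3]
opening: 0.225
grasp_force: 58.7
```

play_rows:
  plan:
    - [10,[-0.001,0.015,0],0.022]
    - [10,[-0.002,0.03,0],0.044]
    - [10,[-0.005,0.044,0],0.067]
    - [10,[-0.008,0.059,0],0.089]
    - [10,[-0.008,0.059,0],0.089]
    - [10,[-0.008,0.059,0],0.089]

```text
time_s: 6.65
eef_pos: [0.4999, 0.4951, 0.0909]
eef_rot: [0.001, 0.628, 0.779, -0.0]
wrist_force: [1.2, -6.6, 5.5]
opening: 0.219
grasp_force: 62.1
```

Run:
```python
from h import *
arc((.5173,.4111),.085,[100,98,96,94],.0909,10)
```

```text
[10, [-0.002, 0.006, 0.0], 0.013], [10, [-0.002, 0.014, 0.0], 0.024], [10, [-0.003, 0.021, 0.0], 0.035], [10, [-0.004, 0.028, 0.0], 0.046],
```

play_rows:
  plan:
    - [10,[0,0.007,0],0.011]
    - [10,[-0.001,0.014,0],0.022]
    - [10,[-0.001,0.018,0],0.028]
    - [10,[-0.001,0.018,0],0.028]

```text
time_s: 7.05
eef_pos: [0.506, 0.496, 0.0909]
eef_rot: [0.001, 0.661, 0.751, -0.001]
wrist_force: [-2.7, -7.2, 6.8]
opening: 0.218
grasp_force: 61.9
```

play_rows:
  plan:
    - [10,[0,0.005,0],0.007]
    - [10,[0,0.01,0],0.014]
    - [10,[0,0.015,0],0.021]
    - [10,[0,0.015,0],0.021]

```text
time_s: 7.45
eef_pos: [0.5067, 0.4957, 0.0906]
eef_rot: [-0.001, 0.684, 0.73, -0.007]
wrist_force: [-19.3, -15.3, 18.5]
opening: 0.222
grasp_force: 70.7
```

play_rows:
  plan:
    - [10,[0,-0.01,0],-0.015]
    - [10,[0,-0.01,0],-0.015]
    - [85,[0,-0.01,0],-0.015]
    - [85,[0,-0.01,0],-0.015]
    - [85,[0,-0.01,0],-0.015]
    - [85,[0,-0.01,0],-0.015]
    - [85,[0,-0.01,0],-0.015]
    - [85,[0,-0.01,-0.3],-0.015]
    - [85,[0,-0.01,-0.5],-0.015]
    - [85,[0,-0.01,-0.5],-0.015]

```text
time_s: 8.45
eef_pos: [0.5073, 0.498, 0.2413]
eef_rot: [-0.0, 0.668, 0.744, -0.0]
wrist_force: [1.5, 1.5, 0.2]
opening: 0.992
grasp_force: 0.0
```

play_rows:
  plan:
    - [85,[-0.1,0,0],0]
    - [85,[-0.2,0,0],0]
    - [85,[-0.25,0,0],0]
    - [85,[-0.25,0,0],0]
    - [85,[-0.25,0,0],0]

```text
time_s: 8.95
eef_pos: [0.5186, 0.3988, 0.2404]
eef_rot: [-0.0, 0.668, 0.744, 0.0]
wrist_force: [1.0, -0.0, 0.1]
opening: 0.998
grasp_force: 0.0
```

```bash
cat >> h.py <<'E'
def handle():
    p=shot("wrist"); w=cloud(p).reshape(-1,3); d=masks_of(p,"valve_handle")[0]
    m=d["mask"].ravel()&(w[:,2]>.1)&(w[:,2]<.125); q=w[m]; c=q.mean(0)
    r=cv2.minAreaRect((q[:,:2]*1000).astype(np.float32)); _,_,v=np.linalg.svd((q-c)[:,:2],full_matrices=False)
    t=(q-c)[:,:2]@v[0]
    print("handle conf %.2f"%d["conf"],len(q),c.round(4),"ang %.1f"%(np.degrees(np.arctan2(v[0,1],v[0,0]))%180),np.percentile(t,[1,99]).round(4),r)
def cartons(name):
    p=shot(name); w=cloud(p); 
    for d in masks_of(p,"carton_1"):
        m=d["mask"]; q=w[m]; q=q[~np.isnan(q[:,0])]; col=p["image"][m].mean(0)
        if d["conf"]<.3 or len(q)<20 or col.max()>1.4*col.min() or col.mean()<70: continue
        zt=np.percentile(q[:,2],95); t=q[q[:,2]>zt-.008]; r=cv2.minAreaRect((t[:,:2]*1000).astype(np.float32))
        a=r[2] if r[1][0]>r[1][1] else r[2]+90
        print(name,"carton %.2f"%d["conf"],"z%.3f"%zt,np.round(r[0],1),np.round(r[1]),"long axis %.1f"%((a+90)%180-90))
    return p,w
E
python3 - <<'E'
from h import *
handle()
cartons("top"); cartons("scene")
plan([])
E
```

```text
handle conf 0.69 2484 [0.5103 0.4632 0.1126] ang 97.9 [-0.056   0.0611] ((512.5057373046875, 460.2394714355469), (25.616275787353516, 120.76717376708984), 6.4051008224487305)
top carton 0.67 z0.125 [598.1  97.2] [80. 40.] long axis 6.4
top carton 0.61 z0.124 [504.3 -54.7] [77. 37.] long axis 19.9
top carton 0.52 z0.058 [ 563.5 -160.1] [37. 78.] long axis -89.0
scene carton 0.69 z0.055 [ 561.9 -159.8] [41. 80.] long axis -89.5
scene carton 0.67 z0.122 [502.4 -54.4] [81. 43.] long axis 17.6
scene carton 0.62 z0.122 [594.7  98.4] [80. 43.] long axis 6.8
at [0.518  0.3996 0.2399] psi 96.3 t 9.2 open 0.996
```

The valve is shut with the handle at 97.9°, and the pipe yaw of 7.7° agrees, so half open is about 143°. The carton in the tray goes first.

Run:
```python
from h import *
plan([(.5625,-.16,.20,90.7,85,1),(.5625,-.16,.016,90.7,85,2)])
```

```text
at [0.518  0.3996 0.2399] psi 96.3 t 9.2 open 0.996
[85, [-0.701, -0.021, 0.05], 0.015] x6
[85, [-0.702, 0.012, 0.05], 0.016] x7
[85, [0.0, 0.0, 0.46], -0.0] x6
```

play_rows:
  plan:
    - [85,[-0.701,-0.021,0.05],0.015]
    - [85,[-0.701,-0.021,0.05],0.015]
    - [85,[-0.701,-0.021,0.05],0.015]
    - [85,[-0.701,-0.021,0.05],0.015]
    - [85,[-0.701,-0.021,0.05],0.015]
    - [85,[-0.701,-0.021,0.05],0.015]

```text
time_s: 9.85
eef_pos: [0.5402, 0.1164, 0.2199]
eef_rot: [0.0, 0.686, 0.728, -0.0]
wrist_force: [0.5, -0.5, -0.0]
opening: 1.0
grasp_force: 0.0
```

play_rows:
  plan:
    - [85,[-0.702,0.012,0.05],0.016]
    - [85,[-0.702,0.012,0.05],0.016]
    - [85,[-0.702,0.012,0.05],0.016]
    - [85,[-0.702,0.012,0.05],0.016]
    - [85,[-0.702,0.012,0.05],0.016]
    - [85,[-0.702,0.012,0.05],0.016]
    - [85,[-0.702,0.012,0.05],0.016]

```text
time_s: 10.55
eef_pos: [0.5622, -0.165, 0.1996]
eef_rot: [0.0, 0.705, 0.709, -0.0]
wrist_force: [0.2, 0.4, 0.0]
opening: 0.996
grasp_force: 0.0
```

Run:
```python
from h import *
p,w=cartons("wrist"); cartons("scene")
plan([(.5625,-.16,.016,90.7,85,2)])
```

```text
wrist carton 0.93 z0.055 [ 562.2 -159.3] [40. 80.] long axis -88.6
wrist carton 0.57 z0.122 [504.1 -54.8] [80. 40.] long axis 17.9
scene carton 0.92 z0.122 [594.9  97.8] [80. 42.] long axis 5.4
scene carton 0.77 z0.122 [519.7 -41. ] [38. 34.] long axis 37.8
at [ 0.5622 -0.1597  0.2   ] psi 90.7 t 10.8 open 0.996
[85, [-0.001, 0.001, 0.46], -0.0] x6
```

play_rows:
  plan:
    - [85,[0,0,0.46],-0.004]
    - [85,[0,0,0.46],-0.004]
    - [85,[0,0,0.46],-0.004]
    - [85,[0,0,0.46],-0.004]
    - [85,[0,0,0.46],-0.004]
    - [30,[0,0,0.46],-0.004]
    - [30,[0,0,0.46],-0.004]
    - [30,[0,0,0.46],-0.004]
    - [30,[0,0,0.46],-0.004]
    - [30,[0,0,0.46],-0.004]

```text
time_s: 11.75
eef_pos: [0.5642, -0.1618, 0.019]
eef_rot: [0.002, 0.699, 0.715, 0.001]
wrist_force: [-0.7, 1.6, 8.4]
opening: 0.461
grasp_force: 61.4
```

play_rows:
  plan:
    - [30,[0,0,0],0]
    - [30,[0,0,0],0]
    - [30,[0,0,-0.1],0]
    - [30,[0,0,-0.2],0]
    - [30,[0,0,-0.3],0]
    - [30,[0,0,-0.4],0]
    - [30,[0,0,-0.46],0]
    - [30,[0,0,-0.46],0]

```text
time_s: 12.55
eef_pos: [0.5647, -0.1623, 0.206]
eef_rot: [0.005, 0.699, 0.715, 0.001]
wrist_force: [-0.1, -0.0, -1.7]
opening: 0.454
grasp_force: 61.1
```

Run:
```python
from h import *
plan([(.536,.2165,.20,94.4,30,1),(.536,.2165,.020,94.4,30,3)])
```

```text
at [ 0.5647 -0.1623  0.206 ] psi 91.3 t 12.6 open 0.454
[30, [0.948, -0.05, 0.015], -0.017] x9
[30, [0.0, 0.0, 0.45], -0.0] x7
```

play_rows:
  plan:
    - [30,[0.948,-0.05,0.015],-0.017]
    - [30,[0.948,-0.05,0.015],-0.017]
    - [30,[0.948,-0.05,0.015],-0.017]
    - [30,[0.948,-0.05,0.015],-0.017]
    - [30,[0.948,-0.05,0.015],-0.017]
    - [30,[0.948,-0.05,0.015],-0.017]
    - [30,[0.948,-0.05,0.015],-0.017]
    - [30,[0.948,-0.05,0.015],-0.017]
    - [30,[0.948,-0.05,0.015],-0.017]
    - [30,[0.948,-0.05,0.015],-0.017]

```text
time_s: 13.55
eef_pos: [0.5323, 0.218, 0.1928]
eef_rot: [-0.0, 0.679, 0.734, -0.001]
wrist_force: [0.4, -0.7, -2.0]
opening: 0.459
grasp_force: 61.1
```

Run:
```python
from h import *
p=shot("wrist"); save(p,"w2.png",1.2); w=cloud(p)
for d in masks_of(p,"stock_bin")[:1]: 
    q=w[d["mask"]]; t=q[(q[:,2]>.045)&(q[:,2]<.06)]; f=q[(q[:,2]<.012)&(q[:,2]>0)]
    print(d["conf"],cv2.minAreaRect((t[:,:2]*1000).astype(np.float32)),cv2.minAreaRect((f[:,:2]*1000).astype(np.float32)),np.median(f[:,2]))
for d in masks_of(p,"carton_1"):
    q=w[d["mask"]]; print(d["conf"],np.nanpercentile(q[:,2],[2,50,98]),d["rect"],np.nanmean(q,0))
p=shot("scene"); w=cloud(p)
for d in masks_of(p,"stock_bin")[:1]: 
    q=w[d["mask"]]; t=q[(q[:,2]>.045)&(q[:,2]<.06)]
    print(d["conf"],cv2.minAreaRect((t[:,:2]*1000).astype(np.float32)))
plan([(.536,.2165,.020,94.4,30,3)])
```

```text
0.92 ((534.8377075195312, 214.9209747314453), (321.9801940917969, 118.67115783691406), 4.114574432373047) ((536.3890380859375, 203.45413208007812), (395.3118896484375, 144.0965576171875), 4.602280139923096) 0.005845100362747158
0.78 [0.18793023 0.22744675 0.22864719] [257.5, 257.3, 86.8, 165.4] [0.53162389 0.23236425 0.22411428]
0.74 [0.07171561 0.12052014 0.19368945] [318.6, 304.4, 45.9, 56.4] [0.60117367 0.10817184 0.10824469]
0.71 ((535.2633056640625, 217.94285583496094), (324.6166687011719, 119.42062377929688), 3.831225633621216)
at [0.5335 0.2164 0.1939] psi 94.3 t 13.8 open 0.457
[30, [-0.0, 0.006, 0.435], -0.001] x7
```

View pics/w2.png

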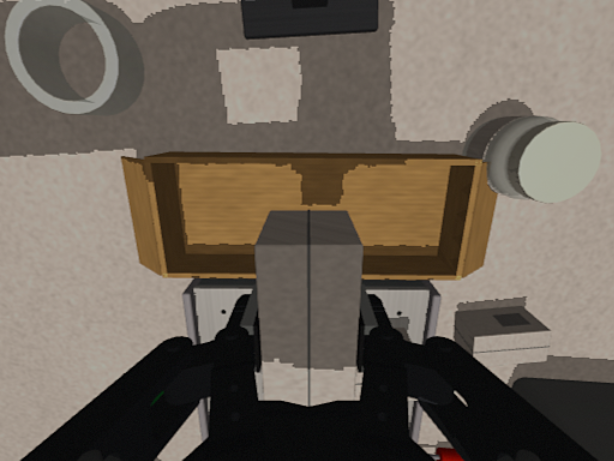

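The wrist picture shows the carton held squarely (px 308,290) over the bin's middle. I'll lower it.

play_rows:
  plan:
    - [30,[0,0.004,0.1],0]
    - [30,[0,0.004,0.2],0]
    - [30,[0,0.004,0.3],0]
    - [30,[0,0.004,0.4],0]
    - [30,[0,0.004,0.431],0]
    - [30,[0,0.004,0.431],0]
    - [30,[0,0.004,0.431],0]

```text
time_s: 14.5
eef_pos: [0.5358, 0.2172, 0.0225]
eef_rot: [0.0, 0.68, 0.733, 0.0]
wrist_force: [0.4, 0.5, -1.7]
opening: 0.458
grasp_force: 62.7
```

play_rows:
  plan:
    - [62,[0,0,0],0]
    - [62,[0,0,0],0]
    - [62,[0,0,0],0]
    - [62,[0,0,0],0]
    - [62,[0,0,-0.1],0]
    - [62,[0,0,-0.25],0]
    - [85,[0,0,-0.4],0]
    - [85,[0,0,-0.45],0]
    - [85,[0,0,-0.45],0]

```text
time_s: 15.4
eef_pos: [0.5389, 0.2187, 0.2094]
eef_rot: [0.004, 0.679, 0.734, 0.005]
wrist_force: [0.4, 0.4, 0.3]
opening: 0.995
grasp_force: 0.0
```

Run:
```python
from h import *
cartons("wrist"); cartons("scene"); cartons("top")
plan([(.596,.0975,.20,6.5,85,1),(.596,.0975,.086,6.5,85,2)])
```

```text
wrist carton 0.89 z0.057 [535.6 219.4] [40. 80.] long axis -85.4
wrist carton 0.58 z0.122 [591.  145.7] [ 80. 136.] long axis -84.2
scene carton 0.90 z0.122 [503.6 -55. ] [79. 41.] long axis 16.8
scene carton 0.72 z0.058 [534.8 218.1] [40. 81.] long axis -85.3
scene carton 0.62 z0.122 [595.1  98. ] [79. 42.] long axis 6.8
top carton 0.82 z0.124 [597.6  97.2] [81. 40.] long axis 6.4
top carton 0.57 z0.124 [505.8 -54.8] [78. 38.] long axis 18.8
top carton 0.52 z0.058 [496.4 166.2] [129.  13.] long axis 19.8
at [0.5337 0.2175 0.1996] psi 94.4 t 15.7 open 0.994
[85, [-0.156, 0.066, -0.001], 0.244] x6
[85, [-0.066, 0.155, -0.0], 0.244] x7
[85, [0.0, 0.0, 0.285], 0.0] x5
```

play_rows:
  plan:
    - [85,[-0.156,0.066,0],0.244]
    - [85,[-0.156,0.066,0],0.244]
    - [85,[-0.156,0.066,0],0.244]
    - [85,[-0.156,0.066,0],0.244]
    - [85,[-0.156,0.066,0],0.244]
    - [85,[-0.156,0.066,0],0.244]

```text
time_s: 16.3
eef_pos: [0.5653, 0.1574, 0.2]
eef_rot: [-0.001, 0.905, 0.425, -0.001]
wrist_force: [-0.1, -0.2, 0.3]
opening: 0.994
grasp_force: 0.0
```

play_rows:
  plan:
    - [85,[-0.066,0.155,0],0.244]
    - [85,[-0.066,0.155,0],0.244]
    - [85,[-0.066,0.155,0],0.244]
    - [85,[-0.066,0.155,0],0.244]
    - [85,[-0.066,0.155,0],0.244]
    - [85,[-0.066,0.155,0],0.244]
    - [85,[-0.066,0.155,0],0.244]
    - [85,[-0.066,0.155,0],0.244]

```text
time_s: 17.1
eef_pos: [0.5968, 0.0979, 0.2013]
eef_rot: [-0.0, 0.998, 0.059, -0.0]
wrist_force: [-0.1, -0.2, 0.2]
opening: 0.992
grasp_force: 0.0
```

Run:
```python
from h import *
cartons("wrist")
plan([(.596,.0975,.086,6.5,85,2)])
```

```text
wrist carton 0.89 z0.122 [566.6 -19.7] [163.  34.] long axis 43.8
wrist carton 0.81 z0.122 [596.1  98.8] [80. 40.] long axis 6.3
wrist carton 0.61 z0.056 [535.9 219.8] [41. 81.] long axis -85.5
at [0.5969 0.0979 0.2015] psi 6.7 t 17.2 open 0.996
[85, [-0.002, 0.001, 0.289], 0.001] x5
```

play_rows:
  plan:
    - [85,[-0.002,0,0.12],0.001]
    - [85,[-0.002,0,0.24],0.001]
    - [85,[-0.002,0,0.287],0.001]
    - [85,[-0.002,0,0.287],0.001]
    - [85,[-0.002,0,0.287],0.001]
    - [30,[-0.002,0,0.287],0.001]
    - [30,[-0.002,0,0.287],0.001]
    - [30,[-0.002,0,0.287],0.001]
    - [30,[-0.002,0,0.287],0.001]
    - [30,[-0.002,0,0.287],0.001]

```text
time_s: 18.2
eef_pos: [0.5974, 0.0976, 0.0885]
eef_rot: [0.0, 0.998, 0.056, 0.001]
wrist_force: [0.1, 0.0, 6.7]
opening: 0.458
grasp_force: 62.0
```

play_rows:
  plan:
    - [30,[0,0,0],0]
    - [30,[0,0,0],0]
    - [30,[0,0,-0.1],0]
    - [30,[0,0,-0.2],0]
    - [30,[0,0,-0.287],0]
    - [30,[0,0,-0.287],0]
    - [30,[0,0,-0.287],0]

```text
time_s: 18.9
eef_pos: [0.5965, 0.0977, 0.2025]
eef_rot: [0.0, 0.998, 0.056, 0.001]
wrist_force: [0.2, 0.8, -2.2]
opening: 0.455
grasp_force: 61.1
```

Run:
```python
from h import *
plan([(.617,.2225,.20,4.2,30,3),(.617,.2225,.022,4.2,30,3)])
```

```text
at [0.5965 0.0977 0.2025] psi 6.4 t 18.9 open 0.455
[30, [0.085, -0.304, 0.006], 0.012] x6
[30, [0.0, -0.0, 0.445], 0.0] x7
```

play_rows:
  plan:
    - [30,[0.02,-0.1,0],0.012]
    - [30,[0.05,-0.2,0],0.012]
    - [30,[0.085,-0.304,0],0.012]
    - [30,[0.085,-0.304,0],0.012]
    - [30,[0.085,-0.304,0],0.012]
    - [30,[0.085,-0.304,0.12],0.012]
    - [30,[0.085,-0.304,0.24],0.012]
    - [30,[0.085,-0.304,0.36],0.012]
    - [30,[0.085,-0.304,0.4],0.012]
    - [30,[0.085,-0.304,0.4],0.012]

```text
time_s: 19.9
eef_pos: [0.6136, 0.2207, 0.038]
eef_rot: [0.001, 0.999, 0.036, -0.004]
wrist_force: [-0.0, 0.1, -0.5]
opening: 0.46
grasp_force: 61.1
```

Run:
```python
from h import *
plan([(.617,.2225,.022,4.2,30,3)])
```

```text
at [0.6136 0.2207 0.038 ] psi 4.1 t 19.9 open 0.460
[30, [0.009, -0.004, 0.04], -0.0] x4
```

play_rows:
  plan:
    - [30,[0.003,-0.002,0.02],0]
    - [30,[0.003,-0.002,0.042],0]
    - [30,[0.003,-0.002,0.042],0]
    - [30,[0.003,-0.002,0.042],0]

```text
time_s: 20.3
eef_pos: [0.6183, 0.2234, 0.026]
eef_rot: [-0.0, 0.999, 0.037, 0.001]
wrist_force: [0.3, 0.2, -1.0]
opening: 0.461
grasp_force: 61.1
```

play_rows:
  plan:
    - [60,[0,0,0],0]
    - [60,[0,0,0],0]
    - [60,[0,0,0],0]
    - [60,[0,0,0],0]
    - [60,[0,0,-0.1],0]
    - [60,[0,0,-0.25],0]
    - [85,[0,0,-0.4],0]
    - [85,[0,0,-0.45],0]
    - [85,[0,0,-0.45],0]

```text
time_s: 21.2
eef_pos: [0.6218, 0.224, 0.2136]
eef_rot: [-0.001, 0.999, 0.037, 0.007]
wrist_force: [0.7, -0.4, 0.5]
opening: 0.992
grasp_force: 0.0
```

Run:
```python
from h import *
cartons("scene"); cartons("top"); cartons("wrist")
plan([(.504,-.0545,.20,18.3,85,3)])
```

```text
scene carton 0.91 z0.058 [535.9 207.5] [ 40. 103.] long axis -83.9
scene carton 0.85 z0.057 [615.8 204.8] [81. 82.] long axis -2.8
scene carton 0.71 z0.122 [503.8 -55.2] [80. 40.] long axis 16.7
scene carton 0.52 z0.079 [547.6  25.7] [236. 259.] long axis -86.0
top carton 0.72 z0.125 [506.1 -56. ] [79. 40.] long axis 17.8
top carton 0.52 z0.060 [537.1 183. ] [35. 11.] long axis 0.7
wrist carton 0.94 z0.057 [617.7 224.2] [80. 40.] long axis 4.4
wrist carton 0.77 z0.057 [536.  220.1] [41. 80.] long axis -85.4
wrist carton 0.76 z0.121 [568.1  27.7] [279.  61.] long axis 49.5
at [0.6165 0.223  0.2025] psi 4.2 t 21.5 open 0.992
[85, [-0.331, 0.671, 0.006], -0.078] x9
```

play_rows:
  plan:
    - [85,[-0.331,0.671,0.006],-0.075]
    - [85,[-0.331,0.671,0.006],-0.075]
    - [85,[-0.331,0.671,0.006],-0.075]
    - [85,[-0.331,0.671,0.006],-0.075]
    - [85,[-0.331,0.671,0.006],-0.075]
    - [85,[-0.331,0.671,0.006],-0.075]
    - [85,[-0.331,0.671,0.006],-0.075]
    - [85,[-0.331,0.671,0.006],-0.075]
    - [85,[-0.331,0.671,0.006],-0.075]

```text
time_s: 22.4
eef_pos: [0.5052, -0.0534, 0.2018]
eef_rot: [-0.001, 0.988, 0.154, -0.0]
wrist_force: [0.3, -0.2, 0.1]
opening: 0.998
grasp_force: 0.0
```

Run:
```python
from h import *
cartons("wrist")
plan([(.504,-.055,.086,17.8,85,2)])
```

```text
wrist carton 0.96 z0.122 [504.4 -54.3] [80. 40.] long axis 17.9
wrist carton 0.72 z0.056 [593.6 194.1] [29. 69.] long axis -85.3
at [ 0.5055 -0.0529  0.202 ] psi 17.8 t 22.5 open 0.996
[85, [-0.005, 0.004, 0.29], 0.0] x5
```

play_rows:
  plan:
    - [85,[-0.003,0.003,0.12],0]
    - [85,[-0.003,0.003,0.24],0]
    - [85,[-0.003,0.003,0.287],0]
    - [85,[-0.003,0.003,0.287],0]
    - [85,[-0.003,0.003,0.287],0]
    - [30,[-0.003,0.003,0.287],0]
    - [30,[-0.003,0.003,0.287],0]
    - [30,[-0.003,0.003,0.287],0]
    - [30,[-0.003,0.003,0.287],0]
    - [30,[-0.003,0.003,0.287],0]

```text
time_s: 23.5
eef_pos: [0.5056, -0.056, 0.0891]
eef_rot: [0.001, 0.988, 0.154, 0.001]
wrist_force: [-0.4, 1.1, 6.5]
opening: 0.458
grasp_force: 61.8
```

play_rows:
  plan:
    - [30,[0,0,0],0]
    - [30,[0,0,0],0]
    - [30,[0,0,-0.1],0]
    - [30,[0,0,-0.2],0]
    - [30,[0,0,-0.287],0]
    - [30,[0,0,-0.287],0]
    - [30,[0,0,-0.287],0]

```text
time_s: 24.2
eef_pos: [0.5048, -0.0559, 0.203]
eef_rot: [0.0, 0.988, 0.154, 0.001]
wrist_force: [0.2, 0.6, -2.2]
opening: 0.46
grasp_force: 61.1
```

Run:
```python
from h import *
plan([(.4535,.2105,.20,4.2,30,3)])
```

```text
at [ 0.5048 -0.0559  0.203 ] psi 17.7 t 24.2 open 0.460
[30, [0.08, -0.673, 0.008], 0.075] x9
```

play_rows:
  plan:
    - [30,[0.08,-0.673,0.008],0.075]
    - [30,[0.08,-0.673,0.008],0.075]
    - [30,[0.08,-0.673,0.008],0.075]
    - [30,[0.08,-0.673,0.008],0.075]
    - [30,[0.08,-0.673,0.008],0.075]
    - [30,[0.08,-0.673,0.008],0.075]
    - [30,[0.08,-0.673,0.008],0.075]
    - [30,[0.08,-0.673,0.008],0.075]
    - [30,[0.08,-0.673,0.008],0.075]
    - [30,[0.08,-0.673,0.008],0.075]

```text
time_s: 25.2
eef_pos: [0.4532, 0.2093, 0.1987]
eef_rot: [0.0, 0.999, 0.036, -0.0]
wrist_force: [-0.4, 0.4, -2.3]
opening: 0.457
grasp_force: 61.3
```

Run:
```python
from h import *
camera("top")
plan([(.4535,.2105,.025,4.2,30,3)])
```

```text
at [0.4534 0.2093 0.199 ] psi 4.1 t 25.2 open 0.460
[30, [0.001, -0.003, 0.435], -0.001] x7
```

play_rows:
  plan:
    - [30,[0.001,-0.003,0.1],0]
    - [30,[0.001,-0.003,0.2],0]
    - [30,[0.001,-0.003,0.3],0]
    - [30,[0.001,-0.003,0.38],0]
    - [30,[0.001,-0.003,0.435],0]
    - [30,[0.001,-0.003,0.435],0]
    - [30,[0.001,-0.003,0.435],0]

```text
time_s: 25.95
eef_pos: [0.4537, 0.2109, 0.0249]
eef_rot: [0.0, 0.999, 0.036, -0.0]
wrist_force: [0.4, 0.6, -1.1]
opening: 0.459
grasp_force: 66.3
```

play_rows:
  plan:
    - [60,[0,0,0],0]
    - [60,[0,0,0],0]
    - [60,[0,0,0],0]
    - [60,[0,0,0],0]
    - [60,[0,0,-0.1],0]
    - [60,[0,0,-0.25],0]
    - [85,[0,0,-0.4],0]
    - [85,[0,0,-0.5],0]
    - [85,[0,0,-0.5],0]

```text
time_s: 26.85
eef_pos: [0.4568, 0.2125, 0.2324]
eef_rot: [-0.001, 0.999, 0.037, 0.006]
wrist_force: [0.4, 0.6, 1.0]
opening: 0.992
grasp_force: 0.0
```

Run:
```python
from h import *
cartons("wrist"); p,w=cartons("scene"); save(p,"s2.png",1.5)
plan([(.499,-.413,.25,10.8,85,2)])
```

```text
wrist carton 0.90 z0.057 [452.9 212. ] [80. 40.] long axis 4.3
wrist carton 0.87 z0.057 [609.7 223.7] [65. 40.] long axis 4.3
scene carton 0.86 z0.058 [460.4 191. ] [94. 88.] long axis 7.6
scene carton 0.82 z0.058 [536.  218.7] [38. 81.] long axis -85.0
scene carton 0.68 z0.057 [616.6 201.8] [80. 85.] long axis -87.8
at [0.4526 0.2116 0.224 ] psi 4.2 t 27.1 open 0.994
[85, [0.0, 0.783, -0.033], -0.018] x7
[85, [-0.043, 0.781, -0.032], -0.019] x9
```

View pics/s2.png

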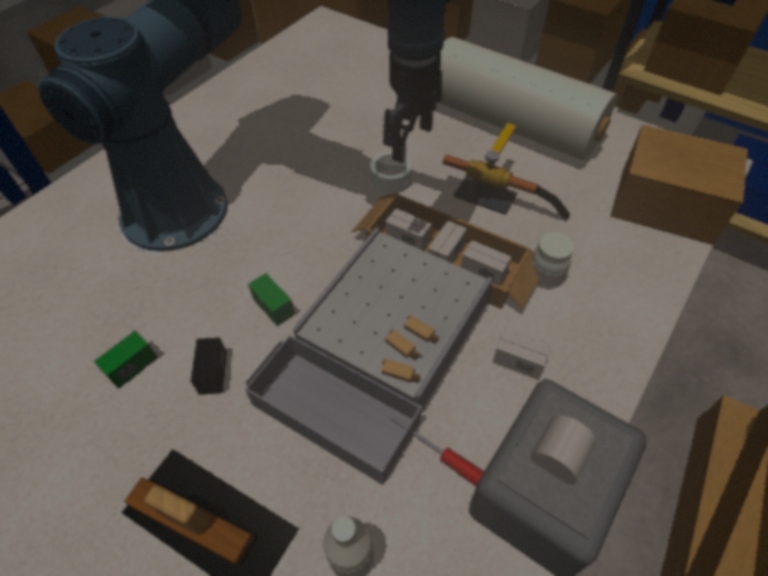

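The scene shows all three cartons in the bin (px 407,225 / 447,238 / 485,258). The tray is empty, three chips are still on the plate and the handle is square to the pipe. The scraper is next.

play_rows:
  plan:
    - [85,[0,0.783,-0.033],-0.018]
    - [85,[0,0.783,-0.033],-0.018]
    - [85,[0,0.783,-0.033],-0.018]
    - [85,[0,0.783,-0.033],-0.018]
    - [85,[0,0.783,-0.033],-0.018]
    - [85,[0,0.783,-0.033],-0.018]
    - [85,[0,0.783,-0.033],-0.018]

```text
time_s: 27.75
eef_pos: [0.4754, -0.1046, 0.2361]
eef_rot: [-0.0, 0.998, 0.063, -0.002]
wrist_force: [0.8, 0.8, 0.0]
opening: 0.995
grasp_force: 0.0
```

play_rows:
  plan:
    - [85,[-0.043,0.781,-0.032],-0.019]
    - [85,[-0.043,0.781,-0.032],-0.019]
    - [85,[-0.043,0.781,-0.032],-0.019]
    - [85,[-0.043,0.781,-0.032],-0.019]
    - [85,[-0.043,0.781,-0.032],-0.019]
    - [85,[-0.043,0.781,-0.032],-0.019]
    - [85,[-0.043,0.781,-0.032],-0.019]
    - [85,[-0.043,0.781,-0.032],-0.019]
    - [85,[-0.043,0.781,-0.032],-0.019]

```text
time_s: 28.65
eef_pos: [0.4996, -0.4107, 0.2492]
eef_rot: [-0.002, 0.995, 0.095, -0.001]
wrist_force: [0.2, -0.2, -0.8]
opening: 0.998
grasp_force: 0.0
```

```bash
cat >> h.py <<'E'
def rect(q,n):
    r=cv2.minAreaRect((q[:,:2]*1000).astype(np.float32)); a=r[2] if r[1][0]>r[1][1] else r[2]+90
    print(n,len(q),np.round(r[0],1),np.round(r[1],1),"long %.1f"%((a+90)%180-90),"z%.4f"%np.median(q[:,2]))
def scraper(name="wrist",box=(.5,-.41),z0=0.):
    p=shot(name); w=cloud(p).reshape(-1,3); m=(abs(w[:,0]-box[0])<.17)&(abs(w[:,1]-box[1])<.11)
    rect(w[m&(w[:,2]>z0+.095)&(w[:,2]<z0+.115)],"handle"); rect(w[m&(w[:,2]>z0+.028)&(w[:,2]<z0+.042)],"bar")
    im=p["image"].reshape(-1,3); k=m&(im.max(1)<75)&(w[:,2]<.010)
    if k.sum()>50: rect(w[k],"mat")
    return p,w
E
python3 - <<'E'
from h import *
p,w=scraper(); scraper("scene")
plan([(.499,-.413,.15,10.8,85,2)])
E
```

```text
handle 1352 [ 498.4 -412.8] [70.  25.7] long 10.4 z0.1061
bar 2415 [ 498.2 -412.8] [188.  40.] long 10.5 z0.0346
mat 8558 [ 516.5 -396.6] [238.8 109.3] long 5.8 z0.0047
handle 505 [ 497.6 -412.7] [69.2 26.1] long 10.4 z0.1049
bar 1129 [ 496.8 -412.7] [189.7  39.9] long 10.3 z0.0337
mat 3652 [ 514.2 -394.4] [238.6 112. ] long 5.8 z0.0038
at [ 0.5001 -0.4104  0.2505] psi 11.0 t 28.8 open 0.994
[85, [-0.004, 0.006, 0.251], 0.001] x5
```

play_rows:
  plan:
    - [85,[-0.004,0.006,0.12],0.003]
    - [85,[-0.004,0.006,0.24],0.003]
    - [85,[-0.004,0.006,0.36],0.003]
    - [85,[-0.004,0.006,0.45],0.003]
    - [85,[-0.004,0.006,0.51],0.003]
    - [85,[-0.004,0.006,0.51],0.003]
    - [85,[-0.004,0.006,0.51],0.003]
    - [85,[-0.004,0.006,0.51],0.003]

```text
time_s: 29.55
eef_pos: [0.5002, -0.416, 0.0499]
eef_rot: [0.002, 0.996, 0.09, 0.001]
wrist_force: [-0.4, -0.0, 0.6]
opening: 0.992
grasp_force: 0.0
```

play_rows:
  plan:
    - [15,[0,0,0],0]
    - [15,[0,0,0],0]
    - [15,[0,0,0],0]
    - [15,[0,0,0],0]
    - [15,[0,0,0],0]
    - [15,[0,0,0],0]
    - [15,[0,0,0],0]

```text
time_s: 30.25
eef_pos: [0.4988, -0.4153, 0.0476]
eef_rot: [-0.0, 0.996, 0.09, 0.0]
wrist_force: [-2.1, 2.6, 4.8]
opening: 0.299
grasp_force: 57.8
```

Run:
```python
from h import *
scraper("scene")
plan([])
```

```text
handle 509 [ 510.2 -413.8] [ 44.  101.6] long -81.1 z0.1041
bar 747 [ 543.3 -406.1] [95.6 39.9] long 10.3 z0.0336
mat 2795 [ 515.1 -394.3] [237.1 112.8] long 6.6 z0.0038
at [ 0.4988 -0.4153  0.0476] psi 10.3 t 30.3 open 0.294
```

Run:
```python
from h import *
plan([(.4988,-.4153,.20,10.3,15,2),(.547,.107,.20,4.2,15,2)])
```

```text
at [ 0.4988 -0.4153  0.0476] psi 10.3 t 30.3 open 0.294
[15, [0.0, 0.0, -0.381], 0.0] x6
[15, [0.176, -0.631, -0.0], 0.017] x6
[15, [0.143, -0.641, -0.0], 0.017] x8
```

play_rows:
  plan:
    - [15,[0,0,-0.05],0]
    - [15,[0,0,-0.12],0]
    - [15,[0,0,-0.2],0]
    - [15,[0,0,-0.28],0]
    - [15,[0,0,-0.35],0]
    - [15,[0,0,-0.381],0]
    - [15,[0,0,-0.381],0]

```text
time_s: 31.0
eef_pos: [0.4994, -0.4161, 0.2011]
eef_rot: [0.001, 0.996, 0.09, 0.001]
wrist_force: [-0.9, -0.4, -2.2]
opening: 0.297
grasp_force: 57.0
```

play_rows:
  plan:
    - [15,[0.02,-0.06,0],0.003]
    - [15,[0.04,-0.14,0],0.006]
    - [15,[0.06,-0.22,0],0.009]
    - [15,[0.085,-0.3,0],0.012]
    - [15,[0.107,-0.38,0],0.015]
    - [15,[0.129,-0.46,0],0.017]
    - [15,[0.152,-0.54,0],0.017]
    - [15,[0.176,-0.631,0],0.017]

```text
time_s: 31.8
eef_pos: [0.5215, -0.1528, 0.197]
eef_rot: [-0.001, 0.998, 0.063, -0.002]
wrist_force: [0.8, 1.0, -3.0]
opening: 0.3
grasp_force: 57.2
```

play_rows:
  plan:
    - [15,[0.018,-0.08,0],0.003]
    - [15,[0.036,-0.16,0],0.006]
    - [15,[0.054,-0.24,0],0.009]
    - [15,[0.071,-0.32,0],0.012]
    - [15,[0.089,-0.4,0],0.015]
    - [15,[0.107,-0.48,0],0.017]
    - [15,[0.125,-0.56,0],0.017]
    - [15,[0.143,-0.62,0],0.017]
    - [15,[0.143,-0.641,0],0.017]
    - [15,[0.143,-0.641,0],0.017]

```text
time_s: 32.8
eef_pos: [0.5457, 0.1081, 0.1975]
eef_rot: [-0.0, 0.999, 0.038, -0.002]
wrist_force: [-0.3, -0.0, -3.1]
opening: 0.296
grasp_force: 57.4
```

Run:
```python
from h import *
p,w=scraper("scene",(.547,.107),.156-.004); save(p,"s3.png")
p=shot("wrist"); w=cloud(p)
im=p["image"]
for d in masks_of(p,"chip_1"):
    if d["conf"]>.3: rect(w[d["mask"]],"chip %.2f"%d["conf"])
for d in masks_of(p,"scraper")[:1]:
    q=w[d["mask"]]; rect(q[(q[:,2]>.17)&(q[:,2]<.20)],"bar")
save(p,"w3.png",1.2)
plan([])
```

```text
handle 252 [548.  101.8] [66.  94.3] long -60.1 z0.2554
bar 800 [544.2 108. ] [189.5  42.2] long 4.1 z0.1841
mat 85 [663.3 102.8] [204.5  26.4] long 85.2 z0.0027
chip 0.79 1856 [628.6 -69.8] [59.7 21.3] long 19.1 znan
chip 0.77 1650 [610.4   0.8] [24.4 64.1] long -16.4 znan
chip 0.61 1690 [602.6 -36.8] [18.9 64.4] long -26.5 znan
bar 8168 [594.3 111.3] [92.8 40. ] long 4.4 z0.1848
at [0.5469 0.106  0.1991] psi 4.1 t 33.0 open 0.296
```

View pics/w3.png

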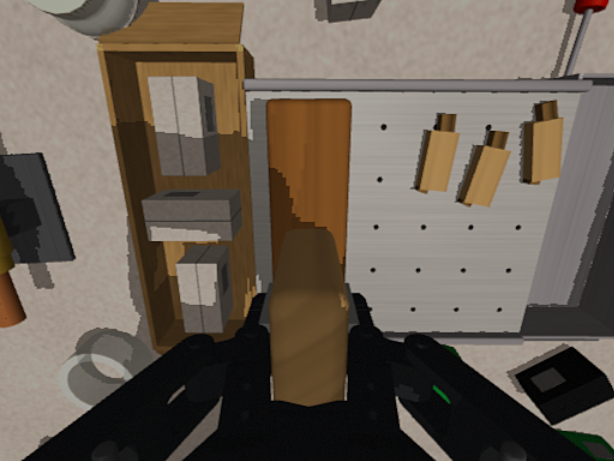

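The wrist picture shows the scraper held square (px 308,250) near the bin side of the plate, with the three chips at px 437,155, 487,170 and 543,145. I'll lower it to the plate.

play_rows:
  plan:
    - [15,[0,0,0.08],0]
    - [15,[0,0,0.14],0]
    - [15,[0,0,0.18],0]
    - [15,[0,0,0.2],0]
    - [15,[0,0,0.208],0]
    - [15,[0,0,0.208],0]
    - [15,[0,0,0.208],0]

```text
time_s: 33.7
eef_pos: [0.5479, 0.107, 0.1176]
eef_rot: [0.0, 0.999, 0.037, 0.001]
wrist_force: [-0.2, -0.1, -3.2]
opening: 0.3
grasp_force: 57.4
```

play_rows:
  plan:
    - [15,[0,0,0.003],0]
    - [15,[0,0,0.006],0]
    - [15,[0,0,0.006],0]

```text
time_s: 34.0
eef_pos: [0.5471, 0.1072, 0.1143]
eef_rot: [0.0, 0.999, 0.037, 0.0]
wrist_force: [0.3, -0.1, -2.8]
opening: 0.297
grasp_force: 57.4
```

play_rows:
  plan:
    - [15,[0,0,0.003],0]
    - [15,[0,0,0.003],0]
    - [15,[0,0,0.003],0]

```text
time_s: 34.3
eef_pos: [0.5473, 0.1072, 0.1135]
eef_rot: [0.0, 0.999, 0.037, 0.0]
wrist_force: [-2.5, -0.1, 3.9]
opening: 0.301
grasp_force: 58.1
```

Light contact, about 7 N. Sweeping now.

play_rows:
  plan:
    - [15,[0,0.02,0],0]
    - [15,[0,0.04,0],0]
    - [15,[0,0.06,0],0]
    - [15,[0,0.08,0],0]
    - [15,[0,0.1,0],0]
    - [15,[0,0.12,0],0]
    - [15,[0,0.14,0],0]
    - [15,[0,0.16,0],0]
    - [15,[0,0.18,0],0]
    - [15,[0,0.2,0],0]

```text
time_s: 35.3
eef_pos: [0.5536, 0.0268, 0.1136]
eef_rot: [-0.0, 0.999, 0.036, 0.001]
wrist_force: [-0.9, 5.0, 6.0]
opening: 0.297
grasp_force: 58.6
```

play_rows:
  plan:
    - [15,[0,0.02,0],0]
    - [15,[0,0.04,0],0]
    - [15,[0,0.06,0],0]
    - [15,[0,0.08,0],0]
    - [15,[0,0.1,0],0]
    - [15,[0,0.12,0],0]
    - [15,[0,0.14,0],0]
    - [15,[0,0.16,0],0]
    - [15,[0,0.18,0],0]
    - [15,[0,0.2,0],0]

```text
time_s: 36.3
eef_pos: [0.5593, -0.0529, 0.1136]
eef_rot: [-0.0, 0.999, 0.036, 0.001]
wrist_force: [-0.0, 5.0, 6.0]
opening: 0.296
grasp_force: 58.7
```

Run:
```python
from h import *
p=shot("wrist"); save(p,"w4.png",1.2)
p,w=scraper("scene",(.56,-.055),.066)
plan([])
```

```text
handle 254 [570.2 -54.6] [78.4 61.1] long 56.3 z0.1703
bar 803 [557.7 -54.4] [189.7  41.3] long 3.8 z0.0998
mat 147 [553.7 -62.6] [249.  217.1] long 4.4 z0.0048
at [ 0.5594 -0.0542  0.1135] psi 4.1 t 36.4 open 0.298
```

View pics/w4.png

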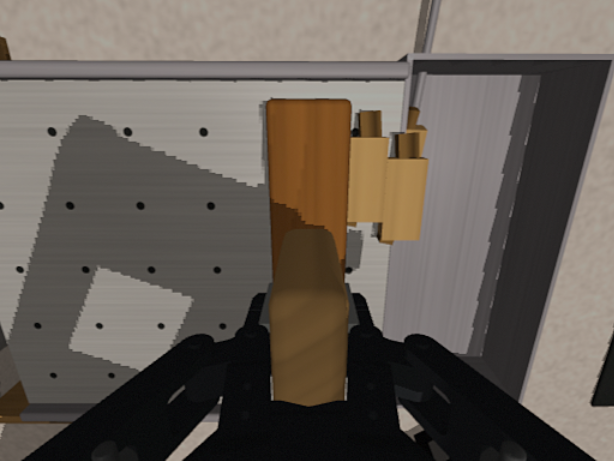

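The wrist picture shows two chips against the scraper face at the tray edge (px 370,165 and 405,190), with the third already going over behind them. I'll finish the stroke.

play_rows:
  plan:
    - [15,[0,0.02,0],0]
    - [15,[0,0.04,0],0]
    - [15,[0,0.06,0],0]
    - [15,[0,0.08,0],0]
    - [15,[0,0.1,0],0]
    - [15,[0,0.12,0],0]
    - [15,[0,0.14,0],0]
    - [15,[0,0.16,0],0]
    - [15,[0,0.17,0],0]
    - [15,[0,0.17,0],0]

```text
time_s: 37.4
eef_pos: [0.5632, -0.1216, 0.1122]
eef_rot: [0.0, 0.999, 0.036, -0.001]
wrist_force: [0.8, -0.2, -2.9]
opening: 0.293
grasp_force: 57.4
```

play_rows:
  plan:
    - [15,[0,0,-0.05],0]
    - [15,[0,0,-0.12],0]
    - [15,[0,0,-0.2],0]
    - [15,[0,0,-0.25],0]
    - [15,[0,-0.05,-0.25],0]
    - [15,[0,-0.1,-0.25],0]
    - [15,[0,-0.15,-0.25],0]
    - [15,[0,-0.2,-0.25],0]
    - [15,[0,-0.2,-0.25],0]

```text
time_s: 38.3
eef_pos: [0.5568, -0.0385, 0.2117]
eef_rot: [-0.0, 0.999, 0.038, -0.001]
wrist_force: [-0.1, -0.2, -3.4]
opening: 0.297
grasp_force: 57.3
```

Run:
```python
from h import *
p=shot("wrist"); save(p,"w5.png",1.2); w=cloud(p)
for d in masks_of(p,"chip_1"):
    q=w[d["mask"]]; q=q[~np.isnan(q[:,0])]
    if d["conf"]>.3 and len(q)>5: rect(q,"chip %.2f"%d["conf"])
p=shot("scene"); w=cloud(p)
for d in masks_of(p,"chip_1"):
    q=w[d["mask"]]; q=q[~np.isnan(q[:,0])]
    if d["conf"]>.3 and len(q)>5: rect(q,"scene chip %.2f"%d["conf"])
for d in masks_of(p,"scraper")[:1]:
    q=w[d["mask"]]; rect(q[(q[:,2]>.17)&(q[:,2]<.21)],"bar")
plan([(.515,-.396,.21,5.8,15,2)])
```

```text
chip 0.78 772 [ 609.4 -123. ] [67.  35.3] long 1.4 z0.0387
chip 0.65 707 [ 603.4 -153.4] [62.1 21.5] long 7.3 z0.0245
chip 0.56 993 [727.9  94.4] [19.9 60.5] long -82.8 z0.0360
chip 0.50 236 [ 631.2 -121.1] [53.3 17.6] long 5.2 z0.0279
scene chip 0.71 196 [ 603.2 -151.1] [19.8 59.7] long -4.7 z0.0223
scene chip 0.57 116 [ 629.  -126.6] [56.2 16.9] long 22.0 z0.0230
scene chip 0.56 134 [ 610.9 -124.6] [56.4 12.1] long 3.0 z0.0376
bar 1273 [555.5 -40.6] [190.7  42.2] long 4.2 z0.1977
at [ 0.5578 -0.0413  0.2125] psi 4.2 t 38.5 open 0.296
[15, [-0.171, 0.877, 0.006], -0.009] x10
```

View pics/w5.png

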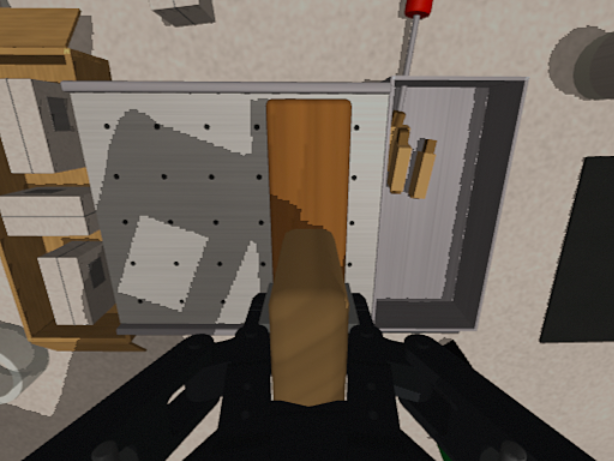

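All three chips lie in the tray (px 400,160 and 425,168) and the plate looks clear. The scraper goes back to its mat.

play_rows:
  plan:
    - [15,[-0.017,0.08,0],-0.009]
    - [15,[-0.034,0.17,0],-0.009]
    - [15,[-0.05,0.26,0],-0.009]
    - [15,[-0.068,0.35,0],-0.009]
    - [15,[-0.085,0.44,0],-0.009]
    - [15,[-0.102,0.53,0],-0.009]
    - [15,[-0.12,0.62,0],-0.009]
    - [15,[-0.137,0.71,0],-0.009]
    - [15,[-0.155,0.8,0],-0.009]
    - [15,[-0.166,0.877,0],-0.009]

```text
time_s: 39.55
eef_pos: [0.5162, -0.3981, 0.2126]
eef_rot: [0.0, 0.999, 0.05, -0.0]
wrist_force: [0.4, -0.1, -3.1]
opening: 0.294
grasp_force: 57.5
```

play_rows:
  plan:
    - [15,[0,0,0],0]
    - [15,[0,0,0],0]
    - [15,[0,0,0],0]

```text
time_s: 39.85
eef_pos: [0.5172, -0.3947, 0.2125]
eef_rot: [-0.0, 0.999, 0.051, -0.0]
wrist_force: [1.2, -0.7, -3.8]
opening: 0.298
grasp_force: 57.8
```

Run:
```python
from h import *
p=shot("scene"); w=cloud(p)
for d in masks_of(p,"scraper")[:1]:
    q=w[d["mask"]]; rect(q[(q[:,2]>.17)&(q[:,2]<.21)],"bar")
for d in masks_of(p,"chip_1"):
    q=w[d["mask"]]; q=q[~np.isnan(q[:,0])]
    if d["conf"]>.3 and len(q)>5: rect(q,"scene chip %.2f"%d["conf"])
plan([(.517,-.396,.05,5.8,15,2)])
```

```text
bar 1210 [ 560.8 -389.4] [99.8 40.3] long 5.8 z0.1983
scene chip 0.66 69 [ 641.6 -121.6] [28.4 15.1] long 30.5 z0.0272
scene chip 0.50 211 [ 598.4 -149.7] [21.7 69.3] long -2.4 z0.0220
scene chip 0.48 190 [ 610.6 -123.9] [60.7 14. ] long 3.7 z0.0367
at [ 0.5177 -0.3941  0.2129] psi 5.9 t 40.0 open 0.298
[15, [-0.002, 0.004, 0.407], 0.001] x6
```

play_rows:
  plan:
    - [15,[0,0.003,0.08],0]
    - [15,[0,0.003,0.17],0]
    - [15,[0,0.003,0.26],0]
    - [15,[0,0.003,0.34],0]
    - [15,[0,0.003,0.38],0]
    - [15,[0,0.003,0.4],0]
    - [15,[0,0.003,0.406],0]
    - [15,[0,0.003,0.41],0]
    - [15,[0,0.003,0.41],0]
    - [15,[0,0.003,0.41],0]

```text
time_s: 41.0
eef_pos: [0.5183, -0.397, 0.0504]
eef_rot: [0.001, 0.999, 0.051, 0.001]
wrist_force: [-0.2, -0.8, -3.3]
opening: 0.296
grasp_force: 57.8
```

play_rows:
  plan:
    - [15,[0,0,0.003],0]
    - [15,[0,0,0.006],0]
    - [15,[0,0,0.006],0]
    - [15,[0,0,0.006],0]

```text
time_s: 41.4
eef_pos: [0.5179, -0.3968, 0.0476]
eef_rot: [0.0, 0.999, 0.051, 0.0]
wrist_force: [-1.0, 1.1, 6.0]
opening: 0.299
grasp_force: 58.7
```

Seated on the mat, so I'll release, lift and check.

play_rows:
  plan:
    - [50,[0,0,0],0]
    - [50,[0,0,0],0]
    - [70,[0,0,0],0]
    - [70,[0,0,0],0]
    - [85,[0,0,-0.05],0]
    - [85,[0,0,-0.15],0]
    - [85,[0,0,-0.27],0]
    - [85,[0,0,-0.39],0]
    - [85,[0,0,-0.51],0]
    - [85,[0,0,-0.51],0]

```text
time_s: 42.4
eef_pos: [0.5205, -0.3993, 0.2601]
eef_rot: [0.006, 0.999, 0.051, 0.005]
wrist_force: [0.1, -1.0, 1.3]
opening: 0.992
grasp_force: 0.0
```

play_rows:
  plan:
    - [85,[0,0,-0.13],0]
    - [85,[0,0,-0.13],0]
    - [85,[0,0,-0.13],0]

```text
time_s: 42.7
eef_pos: [0.5182, -0.397, 0.3041]
eef_rot: [0.001, 0.999, 0.051, 0.001]
wrist_force: [-0.9, 0.5, -0.5]
opening: 0.997
grasp_force: 0.0
```

Run:
```python
from h import *
scraper("wrist",(.515,-.396))
p=shot("scene"); w=cloud(p); save(p,"s4.png")
plan([(.46,-.05,.30,60,85,0),(.4495,.463,.28,98,85,2)])
```

```text
handle 1005 [ 588.7 -368.7] [221.4  39.1] long 21.0 z0.1062
bar 2009 [ 560.3 -383.8] [280.7  71.6] long 16.6 z0.0346
mat 6142 [ 543.8 -384.5] [294.6 127.7] long 5.7 z0.0047
at [ 0.5172 -0.3959  0.3009] psi 5.8 t 42.8 open 0.998
[85, [-0.055, -0.875, 0.002], -0.301] x8
[85, [0.549, -0.331, 0.025], -0.106] x6
[85, [0.627, -0.135, 0.025], -0.105] x8
```

View pics/s4.png

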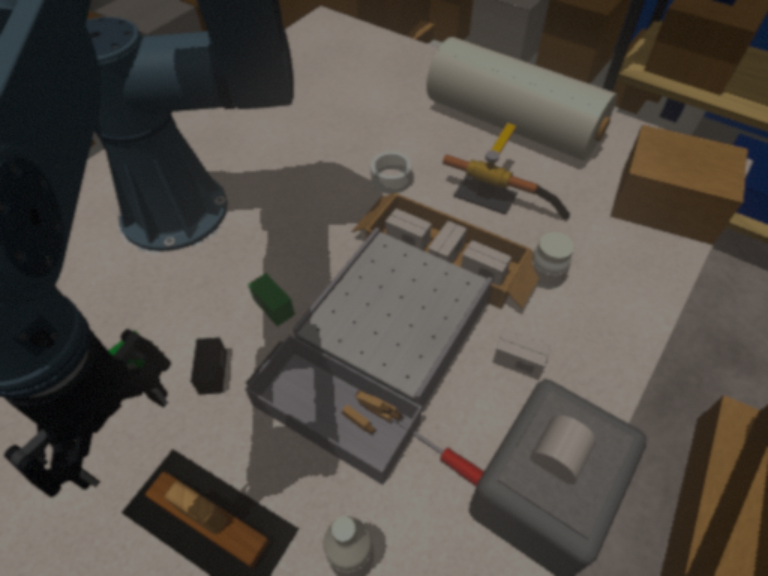

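The scene shows the plate clear, the chips in the tray (px 360–380,405–418), the scraper upright on its mat (205,515) and the cartons in the bin. Now to the valve.

Run:
```python
from h import *
plan([(.46,-.05,.30,60,85,0),(.518,.40,.24,96.3,85,3)])
```

```text
at [ 0.5172 -0.3959  0.3009] psi 5.8 t 42.8 open 0.998
[85, [-0.055, -0.875, 0.002], -0.301] x8
[85, [0.524, -0.218, 0.075], -0.101] x5
[85, [0.565, -0.044, 0.075], -0.101] x8
```

play_rows:
  plan:
    - [85,[-0.055,-0.875,0],-0.301]
    - [85,[-0.055,-0.875,0],-0.301]
    - [85,[-0.055,-0.875,0],-0.301]
    - [85,[-0.055,-0.875,0],-0.301]
    - [85,[-0.055,-0.875,0],-0.301]
    - [85,[-0.055,-0.875,0],-0.301]
    - [85,[-0.055,-0.875,0],-0.301]
    - [85,[-0.055,-0.875,0],-0.301]

```text
time_s: 43.6
eef_pos: [0.4583, -0.0451, 0.3008]
eef_rot: [-0.002, 0.864, 0.503, -0.0]
wrist_force: [-0.0, -1.8, 0.5]
opening: 1.0
grasp_force: 0.0
```

play_rows:
  plan:
    - [85,[0.524,-0.218,0.075],-0.101]
    - [85,[0.524,-0.218,0.075],-0.101]
    - [85,[0.524,-0.218,0.075],-0.101]
    - [85,[0.524,-0.218,0.075],-0.101]
    - [85,[0.524,-0.218,0.075],-0.101]

```text
time_s: 44.1
eef_pos: [0.4887, 0.1772, 0.2701]
eef_rot: [-0.001, 0.776, 0.631, -0.001]
wrist_force: [-0.2, -0.3, 0.3]
opening: 0.991
grasp_force: 0.0
```

play_rows:
  plan:
    - [85,[0.565,-0.044,0.075],-0.101]
    - [85,[0.565,-0.044,0.075],-0.101]
    - [85,[0.565,-0.044,0.075],-0.101]
    - [85,[0.565,-0.044,0.075],-0.101]
    - [85,[0.565,-0.044,0.075],-0.101]
    - [85,[0.565,-0.044,0.075],-0.101]
    - [85,[0.565,-0.044,0.075],-0.101]
    - [85,[0.565,-0.044,0.075],-0.101]

```text
time_s: 44.9
eef_pos: [0.5186, 0.3981, 0.2416]
eef_rot: [-0.0, 0.667, 0.745, -0.001]
wrist_force: [0.3, 0.1, -0.0]
opening: 0.996
grasp_force: 0.0
```

Run:
```python
from h import *
handle(); cartons("wrist")
plan([(.5053,.4962,.16,97.9,85,0),(.5053,.4962,.091,97.9,85,2)])
```

```text
handle conf 0.91 2575 [0.5105 0.4621 0.1126] ang 97.2 [-0.0572  0.0604] ((511.7590637207031, 460.00213623046875), (26.546850204467773, 121.1699447631836), 6.334061145782471)
wrist carton 0.96 z0.057 [535.7 220.4] [39. 80.] long axis -85.4
wrist carton 0.75 z0.057 [616.5 224. ] [79. 41.] long axis 4.7
wrist carton 0.60 z0.057 [478.3 282.5] [211.  73.] long axis 74.9
at [0.5189 0.3985 0.2429] psi 96.3 t 45.1 open 0.992
[85, [0.247, -0.007, 0.207], -0.009] x3
[85, [-0.0, -0.0, 0.173], -0.0] x4
```

play_rows:
  plan:
    - [85,[0.247,-0.007,0.207],-0.008]
    - [85,[0.247,-0.007,0.207],-0.008]
    - [85,[0.247,-0.007,0.207],-0.008]
    - [85,[0.247,-0.007,0.38],-0.008]
    - [85,[0.247,-0.007,0.38],-0.008]
    - [85,[0.247,-0.007,0.38],-0.008]
    - [85,[0.247,-0.007,0.38],-0.008]

```text
time_s: 45.8
eef_pos: [0.5053, 0.4972, 0.0914]
eef_rot: [0.0, 0.658, 0.753, 0.0]
wrist_force: [-0.2, 0.1, -0.2]
opening: 0.993
grasp_force: 0.0
```

play_rows:
  plan:
    - [10,[0,0,0],0]
    - [10,[0,0,0],0]
    - [10,[0,0,0],0]
    - [10,[0,0,0],0]
    - [10,[0,0,0],0]
    - [10,[0,0,0],0]
    - [10,[0,0,0],0]

```text
time_s: 46.5
eef_pos: [0.505, 0.4976, 0.0913]
eef_rot: [0.0, 0.657, 0.754, 0.0]
wrist_force: [-1.0, -0.7, 6.2]
opening: 0.216
grasp_force: 58.7
```

Run:
```python
from h import *
plan([])
piv=(.517,.4118)
s=(piv[0]+.085*np.cos(np.radians(97.6)),piv[1]+.085*np.sin(np.radians(97.6)),.091,97.6)
arc(piv,.085,np.linspace(97.6,142.6,10)[1:],.091,10,s)
```

```text
at [0.505  0.4976 0.0913] psi 97.8 t 46.5 open 0.216
[10, [-0.001, -0.019, -0.0], -0.028], [10, [-0.003, -0.037, -0.0], -0.056], [10, [-0.007, -0.055, -0.0], -0.083], [10, [-0.013, -0.073, -0.0], -0.111], [10, [-0.02, -0.09, -0.0], -0.139], [10, [-0.028, -0.106, -0.0], -0.167], [10, [-0.038, -0.122, -0.0], -0.194], [10, [-0.05, -0.137, -0.0], -0.222], [10, [-0.062, -0.15, -0.0], -0.25],
```

play_rows:
  plan:
    - [10,[-0.001,-0.019,0],-0.028]
    - [10,[-0.003,-0.037,0],-0.056]
    - [10,[-0.007,-0.055,0],-0.083]
    - [10,[-0.013,-0.073,0],-0.111]
    - [10,[-0.02,-0.09,0],-0.139]
    - [10,[-0.028,-0.106,0],-0.167]
    - [10,[-0.038,-0.122,0],-0.194]
    - [10,[-0.05,-0.137,0],-0.222]
    - [10,[-0.062,-0.15,0],-0.25]
    - [10,[-0.062,-0.15,0],-0.25]

```text
time_s: 47.5
eef_pos: [0.4478, 0.4643, 0.0913]
eef_rot: [-0.0, 0.318, 0.948, -0.0]
wrist_force: [-3.0, -2.4, 5.8]
opening: 0.218
grasp_force: 59.1
```

play_rows:
  plan:
    - [10,[0,0,0],0]
    - [10,[0,0,0],0]
    - [10,[0,0,0],0]

```text
time_s: 47.8
eef_pos: [0.448, 0.4646, 0.0912]
eef_rot: [-0.0, 0.319, 0.948, -0.0]
wrist_force: [-3.5, -2.8, 7.9]
opening: 0.217
grasp_force: 59.4
```

play_rows:
  plan:
    - [85,[0,0,0],0]
    - [85,[0,0,0],0]
    - [85,[0,0,0],0]
    - [85,[0,0,0],0]
    - [85,[0,0,0],0]
    - [85,[0,0,-0.1],0]
    - [85,[0,0,-0.22],0]
    - [85,[0,0,-0.34],0]
    - [85,[0,0,-0.45],0]
    - [85,[0,0,-0.45],0]

```text
time_s: 48.8
eef_pos: [0.4516, 0.467, 0.2795]
eef_rot: [0.004, 0.319, 0.948, 0.006]
wrist_force: [0.5, 0.4, 1.0]
opening: 0.992
grasp_force: 0.0
```

play_rows:
  plan:
    - [85,[-0.1,0,0],0]
    - [85,[-0.2,0,0],0]
    - [85,[-0.2,0,0],0]
    - [85,[-0.2,0,0],0]
    - [85,[-0.2,0,0],0]

```text
time_s: 49.3
eef_pos: [0.5116, 0.4167, 0.27]
eef_rot: [-0.0, 0.319, 0.948, -0.0]
wrist_force: [-0.3, 0.3, 0.3]
opening: 0.994
grasp_force: 0.0
```

Run:
```python
from h import *
handle(); handle()
p=shot("scene"); w=cloud(p); scraper("scene",(.515,-.396))
for d in masks_of(p,"chip_1"):
    q=w[d["mask"]]; q=q[~np.isnan(q[:,0])]
    if d["conf"]>.3 and len(q)>5: rect(q,"chip %.2f"%d["conf"])
cartons("wrist"); cartons("scene"); plan([])
```

```text
handle conf 0.62 2006 [0.4771 0.4424 0.1126] ang 142.4 [-0.0581  0.0618] ((477.9136047363281, 439.8890686035156), (26.191184997558594, 122.95924377441406), 54.28713607788086)
handle conf 0.79 2047 [0.4767 0.4424 0.1125] ang 142.5 [-0.0573  0.062 ] ((479.47723388671875, 441.7738342285156), (27.201236724853516, 122.23149108886719), 51.07063293457031)
handle 502 [ 587.9 -367.7] [222.6  39.6] long 21.8 z0.1049
bar 1138 [ 516.1 -396. ] [190.9  40.1] long 5.8 z0.0335
mat 3565 [ 513.9 -396.1] [239.7 108.7] long 5.9 z0.0038
chip 0.66 196 [ 603.4 -150.5] [21.9 59.4] long -3.8 z0.0225
chip 0.46 90 [ 627.4 -120.4] [56.1 20.3] long 0.7 z0.0248
wrist carton 0.96 z0.057 [520.9 282.5] [ 49. 205.] long axis -77.3
wrist carton 0.90 z0.057 [561.1 275. ] [ 74. 232.] long axis -39.3
wrist carton 0.87 z0.057 [453.1 211. ] [80. 42.] long axis 4.0
scene carton 0.92 z0.058 [536.3 208. ] [ 45. 106.] long axis -80.8
scene carton 0.82 z0.057 [616.7 205.3] [82. 82.] long axis -0.8
scene carton 0.71 z0.058 [458.1 189.5] [84. 99.] long axis -72.8
at [0.5123 0.4165 0.2705] psi 142.8 t 49.9 open 0.997
```

Everything checks out: the handle is at 142.5° against 97.5° shut, so 45° open. The scraper is centred on its mat, and the cartons and chips are in place. Handing in.

```bash
python3 -c "
from bench import *
print(hand_in())"
```

```text
the job is handed in; nothing more can be done
None
```

The job is done and handed in: valve shut first, all three cartons in the stock bin, all three chips wiped into the waste tray with the scraper, scraper upright lengthwise on its mat, and the air valve opened last to about 45°; no verdict came back.

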